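# Tidy the paint trays

## Task

Put the paints away in the long tray: stand the tall bottle in the empty place next to the square tin, and the squat jar in the empty place next to the open cup. Then stack the emptied small tray squarely on top of the other, empty small tray, and last lay the cover, grip upwards, squarely on top of the stack. Set everything down gently rather than dropping it, and leave the long tray with its tin and cup, the bottom tray, the brush pot and the tape roll where they stand.

Things in the scene. Friction and masses are not known exactly. Their poses are not given: they have to be found in the camera images.
- long_tray: Low mid-brown wooden tray, 244 x 64 mm (x, y), loose, 0.6 kg. Origin: centre of underside; z up. Four 56 x 56 mm places in a row at x = -90, -30, 30, 90 mm; floor 4 mm above the underside; walls and dividers 4 mm thick, tops only 10 mm above the underside. End places hold the tin and the cup (either way round), middle two are empty. Fingers closing along y have room.
- bottle_mid (a point): The tall slim bottle: white plastic, round, 30 mm diameter up to 60 mm, then a black-capped 17 mm neck to 80 mm in all; about 60 g. Point: on its axis, 40 mm above its underside; z up. At the start it stands in one of the two places of the small tray that is to be emptied.
- jar_mid (a point): The squat jar: clear glass, round, 42 mm diameter (43 at the closed bare-metal lid), 58 mm high, about 100 g. Point: on its axis, 29 mm above its underside; z up. At the start it stands in the other place of the small tray that is to be emptied.
- emptied_tray_grip (a point): Small plywood tray that holds bottle and jar, loose, 150 g, 134 x 64 x 46 mm (x, y, z). Floor 4 mm; end walls (6 mm thick) and middle divider (10 mm, at x = 0) 46 mm high; side walls 4 mm thick, 10 mm high. Places 56 x 56 mm at x = -33 and 33 mm. Point: in the divider's middle, 30 mm above the underside, to be gripped from above with fingers closing along x; z up.
- base_tray_mid (a point): The other small plywood tray, same shape and size, empty, about 300 g; it stays as the bottom of the stack. Point: middle of the tray, in its divider, 23 mm above its underside (23 mm below its top); x along its length, z up. What is stacked on it rests on the tops of end walls and divider.
- cover_grip (a point): The cover: plywood board 134 x 64 x 6 mm (x, y, z), flat underneath, with a dark wooden grip bar on its upper side, 56 mm long (x), 20 mm wide (y), its top 40 mm above the cover's underside; about 120 g. Lies on the table, grip up, at the start. Point: in the bar's middle, 28 mm above the cover's underside; z up.
- tin_mid (a point): Square bare-steel tin with a small round cap, 38 x 38 mm, 62 mm high, standing in one end place of the long tray. Point: its middle, 28 mm above its underside.
- cup_mid (a point): Round open white ceramic cup without handle, 42 mm rim diameter, 50 mm high, standing in the other end place of the long tray. Point: its middle, 25 mm above its underside.
- brush_pot: Bystander: steel pot of 72 mm diameter, 100 mm high, with upright paint brushes reaching to 215 mm. Origin: centre of its underside. Leave alone.
- tape_roll: Bystander: roll of paper tape lying flat, 96 mm outer diameter, 24 mm high. Origin: centre of its underside. Leave alone.
Not all that is in view belongs to the job. What is shaped like the part that bears emptied_tray_grip but blue or red is not meant.

How it is judged:
By the outcome, as a careful person would: the job done as asked, in the order asked, and still so for the second after the job is handed in, with the robot touching nothing.
It also fails if it takes over 128 s, if anything falls off the work surface, if the arm or the gripper's body presses on something with over 40 N, if the wrist force passes 120 N, or if a joint passes its speed limit or range.

## Robot

A 6-joint arm with a two-finger parallel gripper is mounted at the origin on the work surface. World frame = base frame: x ahead of the robot, y to its left, z up, the work surface at z = 0. Lengths are in mm, angles in rad, forces in N, time in s.
With the tool pointing down it reaches from about 400 to 925 mm from the base axis. Payload 12.5 kg.
Tool frame: the origin (TCP) lies at the very end of the fingers, on their centre line; the grasp point (between the pads) lies env.grip_point_offset behind it (env.grip_point_offset is the distance from the TCP to the grasp point, in mm); y points along the fingers, z is the direction in which the jaws open and shut, and the axes are right-handed (so a half turn about y gives the same grasp; the last joint's range is limited). The gripper opens to 95 mm and grips with 3 to 60 N. Pads are 20 mm wide; open, the fingers measure 119 mm over their backs; the gripper's body (75 mm by 180 mm) begins 59 mm behind the grasp point.
Start: joints at [-1.422, 0.491, 1.559, -0, 1.092, -0.106], TCP at [157.555, -604.833, 214.661] pointing down, gripper open.
Joint ranges: [-3.1, 3.1], [-0.84, 2.19], [0.05, 2.79], [-1.13, 4.28], [0.06, 2.93], [-2.69, 2.69]. Speed limits (rad/s): [2.22, 2.22, 2.79, 3.14, 3.14, 3.14].

## Interface

Orientations are given as [roll, pitch, yaw] about the fixed x, y, z axes, in that order (R = Rz(yaw) Ry(pitch) Rx(roll)).
In Python, from cell import readout, read_camera, env, nets gives the robot as it stands.
- The arm moves only by the tool apply_moves, never from a script. Its argument "increments" is a list of rows, each a list of 3 entries, a list of its own where there are three numbers: the shift along the tool's x, y, z in cm, then the turn, a rotation vector about the tool's x, y, z in degrees, then the finger opening in cm, from 0 to 9.51. A call has exactly 5 rows; each row shifts and turns the pose as measured when the row begins, along the tool's axes as they then stand; what a row does not reach is not made up. A row lasts 1/8 s, in which the tool goes at most 62.5 mm and 10.7 degrees, less where a joint would pass 70% of its speed; a pose out of reach is approached as far as the arm can. A call with a gripper value outside its range is refused whole. The fingers move at their own pace and stop on an object; the grip force is fixed at half the most. Time passes only in rows, so rows that do not move let the fingers close, or fill a call up. It gives the time, the measured TCP pose, the force and the opening at its end, in the units of the state.
- readout.state(): the state, without advancing time (a new reading comes with each control period).
- read_camera(name): name is "scene" or "top" or "wrist"; returns a dict with "img" (420x560x3 uint8, red, green, blue), "vfov" (degrees; the focal length in pixels is half the picture's height over the tangent of half this angle, whatever the lens; pixels are square), "cx", "cy" (the principal point, pixels), "rvec" (rotation vector, rad) and "tvec" (3), from world to camera coordinates, as OpenCV has them; the wrist camera has in their place "mount" (4x4, takes a point from camera to tool coordinates, whose origin is the TCP and whose axes are the tool frame's). Camera axes: x right, y down, z forward; pixel columns grow to the right and rows downward; lengths in mm; the calibration is good to about 2 mm. A picture is of the moment at which its call begins: read the wrist's pose just before it. There is no depth.
- env.job_done(): hands the job in, once; it reports no verdict.
Trained networks look in a picture, given as the dict that the camera call returned (one of the last four; its "shot" number tells which), for a name from the list of things; names that differ only in an ending like _2 or _b are one class to them, and where a whole thing is asked for, a point or a joint stands for the part that bears it (a point fixed in the world has none). Each returns a list of dicts, best first, with "confidence" (0 to 1); they miss things now and then, are a little off and sometimes report something else, mostly with a low value. They report only what shows in the picture. A call takes as long as a camera call. They do not tell look-alikes from the thing itself.
- nets.look_for(picture, thing): "point" ([x, y, z] in mm, in the coordinates of the camera as it stood for that picture, good to about 4 mm: the middle of the surface that is visible of it).
- nets.mark_of(picture, thing): "point" ([x, y, z] in mm, in the coordinates of the camera as it stood for that picture, good to about 4 mm: a listed point, or the origin of a listed thing).
The state is a dict: "t": time; "joints": joint angles; "qvel": joint speeds; "tau": joint torques, N m; "eef_pos": TCP position; "tcp_rot": TCP orientation; "ft_force": force on the tool from outside, world axes, zero at the start; "moment": the same for the moment, N m; "opening": opening from 0.0 (shut) to 1.0 (fully open).
Only numpy, scipy, OpenCV 4.12 (cv2) and the standard library are available. Lean on these libraries where they do the work, as an engineer would, in place of code of your own. Each camera call takes 0.05 s, during which the arm holds its last target. There are 200 camera calls.

## Working session

There is one attempt and no reset: what is moved stays moved. The work goes in short steps, Python scripts to look and compute and a tool call to move; the robot and the scene stay as the last step left them, time stands still between calls to the robot, and variables do not carry over. Pictures are saved under pics/ and viewed, about 12 in all and at most 16, crops included, and the job is handed in when it is done.

Besides the shell and the picture viewer there is one more tool, called after "Emit:" by a JSON object that holds its "method" and its "body", one argument or row to a line. apply_moves: Moves the arm, as the interface text tells. Its arguments: {"type":"object","properties":{"increments":{"type":"array"}},"required":["increments"]}

```bash
ls; mkdir -p pics; cat > h.py <<'E'
import numpy as np, cv2
from cell import readout, read_camera, env, nets
from scipy.spatial.transform import Rotation as Ro
def pose(s=None):
    s=s or readout.state()
    return np.array(s["eef_pos"]),Ro.from_euler('xyz',s["tcp_rot"]).as_matrix()
def cam(name):
    p,R=pose(); c=read_camera(name)
    if name=="wrist":
        M=np.array(c["mount"]); c["Rw"]=R@M[:3,:3]; c["tw"]=R@M[:3,3]+p
    else:
        Rc=cv2.Rodrigues(np.array(c["rvec"],float))[0]; c["Rw"]=Rc.T; c["tw"]=-Rc.T@np.array(c["tvec"],float).ravel()
    c["f"]=210/np.tan(np.radians(c["vfov"])/2)
    return c
def save(c,n): cv2.imwrite(f"pics/{n}.png",cv2.cvtColor(c["img"],cv2.COLOR_RGB2BGR))
def w(c,p): return c["Rw"]@np.array(p)+c["tw"]
def ray(c,u,v,z):
    d=c["Rw"]@np.array([(u-c["cx"])/c["f"],(v-c["cy"])/c["f"],1]); return c["tw"]+d*(z-c["tw"][2])/d[2]
def px(c,P):
    q=c["Rw"].T@(np.array(P)-c["tw"]); return q[:2]/q[2]*c["f"]+[c["cx"],c["cy"]]
E
python3 - <<'E'
from h import *
np.set_printoptions(precision=1,suppress=True)
s=readout.state();print(s, env.grip_point_offset)
print(pose()[1])
for n in ["top","scene"]:
    c=cam(n);save(c,n);print(n,c["tw"],c["f"],c["cx"],c["cy"])
    for t in ["long_tray","bottle_mid","jar_mid","emptied_tray_grip","base_tray_mid","cover_grip","tin_mid","cup_mid","brush_pot","tape_roll"]:
        for d in nets.mark_of({k:v for k,v in c.items()},t)[:4]:
            P=w(c,d["point"]);print(t,round(d["confidence"],2),P,px(c,P))
E
```

```text
pics
{'t': 0.0, 'joints': array([-1.4,  0.5,  1.6, -0. ,  1.1, -0.1]), 'qvel': array([-0., -0.,  0., -0., -0.,  0.]), 'tau': array([ -0. , -61.3, -25.8,   0.1,   0. ,  -0. ]), 'eef_pos': array([ 157.5, -604.6,  214.1]), 'tcp_rot': array([-1.6,  0. , -2.9]), 'ft_force': array([0.6, 0.3, 0.5]), 'moment': array([-0. , -0. , -0.1]), 'opening': 0.9983323337100707} 18.8
[[-1.  -0.   0.3]
 [-0.3  0.  -1. ]
 [-0.  -1.  -0. ]]
top [ 319.8   44.5 1243.9] 413.5914928119284 280.74039831402337 212.0960092739991
long_tray 0.74 [637.3  43.6  -1.9] [289.7 162.9]
bottle_mid 0.66 [432.5 321.6  46.3] [196.3 230.1]
jar_mid 0.62 [449.6 264.4  31.6] [216.7 224.3]
jar_mid 0.31 [654.6 -44.1  32.6] [318.7 153.6]
emptied_tray_grip 0.96 [287.3 188.3  28.3] [243.2 279.2]
emptied_tray_grip 0.74 [438.5 297.1  33.2] [205.6 228.2]
base_tray_mid 0.65 [450.5  35.5  23. ] [294.1 222.2]
cover_grip 0.23 [445.7  38.9  22.9] [293.  223.8]
tin_mid 0.8 [653.2 -41.8  33.5] [317.9 154. ]
tin_mid 0.34 [ 644.9 -341.3   -2.1] [415.1 156.7]
cup_mid 0.6 [619.5 129.8  24.7] [261.3 167.4]
brush_pot 0.93 [627.  333.7   0.2] [196.  16
[... 208 characters left out ...]
474.3 -260.2   25.7] [142.4 215.8]
bottle_mid 0.84 [433.8 321.9  46.4] [383.6 195.5]
bottle_mid 0.38 [629.8 338.3  -2.2] [403.  269.3]
jar_mid 0.87 [449.1 263.5  32.4] [360.1 204.2]
jar_mid 0.21 [624.6 126.1  30.1] [309.3 259.2]
emptied_tray_grip 0.93 [461.4 474.6  27.6] [446.5 208.1]
emptied_tray_grip 0.79 [438.7 291.4  26.5] [370.5 203. ]
emptied_tray_grip 0.65 [287.1 184.8  29.5] [321.7 164.4]
base_tray_mid 0.71 [443.2  25.8  25.7] [262.6 205.7]
cover_grip 0.96 [ 476.9 -259.5   24.1] [142.7 217.1]
tin_mid 0.94 [652.3 -44.9  27.9] [230.9 270.7]
cup_mid 0.93 [623.8 126.7  29. ] [309.5 259.3]
brush_pot 0.59 [630.1 336.8  -2. ] [402.4 269.3]
tape_roll 0.58 [ 648.5 -340.2   -0.2] [ 95.1 280. ]
```

View pics/top.png

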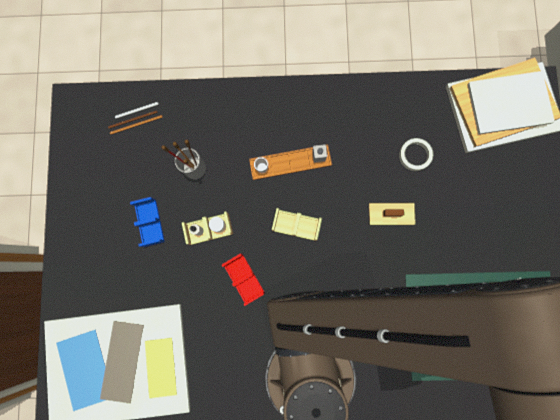

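View pics/scene.png

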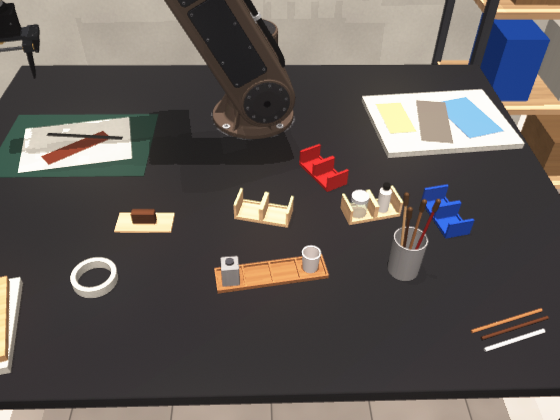

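```bash
cat >> h.py <<'E'
def Rt(J):
    s,c=np.sin(np.radians(J)),np.cos(np.radians(J)); return np.array([[s,0,c],[-c,0,s],[0,-1,0.]])
def plan(wps,step=50,ang=9):
    "wps: [(x,y,z,J,open_cm)] TCP; prints rows"
    p,R=pose(); rows=[]
    for x,y,z,J,o in wps:
        T=np.array([x,y,z],float); rv=Ro.from_matrix(R.T@Rt(J)).as_rotvec(); 
        n=max(1,int(np.ceil(max(np.linalg.norm(T-p)/step,np.degrees(np.linalg.norm(rv))/ang))))
        p0,R0=p,R
        for i in range(1,n+1):
            Pn=p0+(T-p0)*i/n; Rn=R0@Ro.from_rotvec(rv*i/n).as_matrix()
            sh=np.round(R.T@(Pn-p)/10,2)+0.; tr=np.round(np.degrees(Ro.from_matrix(R.T@Rn).as_rotvec()),1)+0.
            rows.append([sh.tolist(),tr.tolist(),o]); p,R=Pn,Rn
    while len(rows)%5: rows.append([[0,0,0],[0,0,0],rows[-1][2]])
    for i in range(0,len(rows),5): print(str(rows[i:i+5]).replace(' ','').replace('.0,',',').replace('.0]',']'))
def st():
    s=readout.state();p,R=pose(s);print("t%.2f"%s["t"],np.round(p,1),"J%.2f"%np.degrees(np.arctan2(R[1,2],R[0,2])),"tilt",np.round(np.degrees(Ro.from_matrix(R.T@Rt(np.degrees(np.arctan2(R[1,2],R[0,2])))).as_rotvec()),2),"F",np.round(s["ft_force"],1),"op%.1f"%(s["opening"]*95.1))
E
python3 - <<'E'
from h import *
c=read_camera("wrist");print(np.round(c["mount"],2),c["vfov"],c["cx"],c["cy"])
st()
plan([(400,-330,300,-35,9.5),(430,-260,300,0,9.5)])
E
```

```text
[[   0.      0.97    0.23  -64.98]
 [  -0.     -0.23    0.97 -169.06]
 [   1.     -0.      0.     -0.45]
 [   0.      0.      0.      1.  ]] 69.65941485955078 283.6789558696293 209.84897830007006
t1.15 [ 157.5 -604.8  214.7] J-75.40 tilt [-0.01 -0.    0.  ] F [ 0.  -0.5  1.5] op95.2
[[[-3.8,-1.07,-2.56],[0,-5.1,0],9.5],[[-4.01,-1.07,-2.22],[0,-5.1,0],9.5],[[-4.19,-1.07,-1.85],[0,-5.1,0],9.5],[[-4.34,-1.07,-1.48],[0,-5.1,0],9.5],[[-4.45,-1.07,-1.09],[0,-5.1,0],9.5]]
[[[-4.53,-1.07,-0.7],[0,-5.1,0],9.5],[[-4.57,-1.07,-0.29],[0,-5.1,0],9.5],[[-4.58,-1.07,0.11],[0,-5.1,0],9.5],[[-1.86,0,-0.39],[0,-8.8,0],9.5],[[-1.9,0,-0.1],[0,-8.8,0],9.5]]
[[[-1.89,0,0.19],[0,-8.8,0],9.5],[[-1.84,0,0.48],[0,-8.7,0],9.5],[[0,0,0],[0,0,0],9.5],[[0,0,0],[0,0,0],9.5],[[0,0,0],[0,0,0],9.5]]
```

Emit:
{"method": "apply_moves", "body": {
  "increments": [
    [[-3.8,-1.07,-2.56],[0,-5.1,0],9.5],
    [[-4.01,-1.07,-2.22],[0,-5.1,0],9.5],
    [[-4.19,-1.07,-1.85],[0,-5.1,0],9.5],
    [[-4.34,-1.07,-1.48],[0,-5.1,0],9.5],
    [[-4.45,-1.07,-1.09],[0,-5.1,0],9.5]
  ]
}}

```text
t: 1.78
eef_pos: [310.3, -429.0, 268.4]
tcp_rot: [-1.572, 0.001, -2.433]
ft_force: [1.0, 0.4, 0.1]
opening: 0.998
```

Emit:
{"method": "apply_moves", "body": {
  "increments": [
    [[-4.53,-1.07,-0.7],[0,-5.1,0],9.5],
    [[-4.57,-1.07,-0.29],[0,-5.1,0],9.5],
    [[-4.58,-1.07,0.11],[0,-5.1,0],9.5],
    [[-1.86,0,-0.39],[0,-8.8,0],9.5],
    [[-1.9,0,-0.1],[0,-8.8,0],9.5]
  ]
}}

```text
t: 2.4
eef_pos: [417.8, -282.8, 303.3]
tcp_rot: [-1.568, -0.0, -1.838]
ft_force: [-0.1, -0.6, -1.0]
opening: 0.996
```

Emit:
{"method": "apply_moves", "body": {
  "increments": [
    [[-1.89,0,0.19],[0,-8.8,0],9.5],
    [[-1.84,0,0.48],[0,-8.7,0],9.5],
    [[0,0,0],[0,0,0],9.5],
    [[0,0,0],[0,0,0],9.5],
    [[0,0,0],[0,0,0],9.5]
  ]
}}

```text
t: 3.02
eef_pos: [431.8, -246.1, 303.8]
tcp_rot: [-1.568, -0.002, -1.526]
ft_force: [0.9, 0.3, -0.4]
opening: 0.998
```

```bash
python3 - <<'E'
from h import *
st()
c=cam("wrist");save(c,"w1");st()
for d in nets.mark_of(c,"cover_grip")[:2]: print(d["confidence"],w(c,d["point"]),px(c,w(c,d["point"])))
plan([(440,-60,300,0,9.5),(450,20,300,0,9.5)])
E
```

```text
t3.02 [ 431.8 -246.1  303.8] J2.54 tilt [-0.17 -0.    0.12] F [ 0.9  0.3 -0.4] op94.9
t3.08 [ 431.8 -246.1  303.8] J2.55 tilt [-0.17 -0.    0.12] F [-0.2  0.4  0.6] op94.8
0.85 [ 470.4977837  -264.56062563   30.00747407] [308.5958857  195.71598853]
[[[-4.64,0.09,0.41],[0,0.6,0],9.5],[[-4.64,0.09,0.36],[0,0.6,0],9.5],[[-4.65,0.09,0.31],[0,0.6,0],9.5],[[-4.65,0.09,0.26],[0,0.6,0],9.5],[[-4,0,0.5],[0,0,0],9.5]]
[[[-4,0,0.5],[0,0,0],9.5],[[0,0,0],[0,0,0],9.5],[[0,0,0],[0,0,0],9.5],[[0,0,0],[0,0,0],9.5],[[0,0,0],[0,0,0],9.5]]
```

Emit:
{"method": "apply_moves", "body": {
  "increments": [
    [[-4.64,0.09,0.41],[0,0.6,0],9.5],
    [[-4.64,0.09,0.36],[0,0.6,0],9.5],
    [[-4.65,0.09,0.31],[0,0.6,0],9.5],
    [[-4.65,0.09,0.26],[0,0.6,0],9.5],
    [[-4,0,0.5],[0,0,0],9.5]
  ]
}}

```text
t: 3.75
eef_pos: [445.7, -17.8, 299.3]
tcp_rot: [-1.568, -0.002, -1.581]
ft_force: [1.0, -0.1, 0.5]
opening: 0.998
```

Emit:
{"method": "apply_moves", "body": {
  "increments": [
    [[-4,0,0.5],[0,0,0],9.5],
    [[0,0,0],[0,0,0],9.5],
    [[0,0,0],[0,0,0],9.5],
    [[0,0,0],[0,0,0],9.5],
    [[0,0,0],[0,0,0],9.5]
  ]
}}

```text
t: 4.38
eef_pos: [451.3, 22.8, 299.2]
tcp_rot: [-1.567, -0.002, -1.584]
ft_force: [0.3, 0.4, -0.2]
opening: 0.993
```

```bash
python3 - <<'E'
from h import *
st()
c=cam("wrist");save(c,"w2")
for t in ["base_tray_mid","long_tray","tin_mid","cup_mid"]:
  for d in nets.mark_of(c,t)[:2]: print(t,d["confidence"],w(c,d["point"]),px(c,w(c,d["point"])))
a=cv2.imread("pics/w1.png");b=cv2.imread("pics/w2.png")
cv2.imwrite("pics/w12.png",cv2.resize(np.vstack([a,b]),(560,840))[:, :][:840])
plan([(440,240,300,10,9.5),(435,280,300,16,9.5)])
E
```

```text
t4.38 [451.3  22.8 299.2] J-0.73 tilt [-0.2  -0.    0.13] F [ 0.3  0.4 -0.2] op94.5
base_tray_mid 0.77 [449.05899144  27.80633791  22.29669996] [281.58862809 178.62892143]
base_tray_mid 0.43 [619.56018788 130.65343775  25.30104098] [402.8547782  103.66762816]
long_tray 0.74 [638.00996952  39.32259178   1.33664796] [404.06820229 167.6219312 ]
tin_mid 0.94 [653.65931447 -44.40576246  33.36242974] [418.29968899 225.53811065]
cup_mid 0.79 [618.72998151 128.07740326  23.97258184] [401.74682852 105.71768868]
[[[-4.33,-0.03,-0.28],[0,-2.1,0],9.5],[[-4.34,-0.02,-0.12],[0,-2.1,0],9.5],[[-4.34,-0.02,0.05],[0,-2.1,0],9.5],[[-4.33,-0.02,0.21],[0,-2.1,0],9.5],[[-4.32,-0.02,0.37],[0,-2.1,0],9.5]]
[[[-4.03,0,0.2],[0,-6,0],9.5],[[0,0,0],[0,0,0],9.5],[[0,0,0],[0,0,0],9.5],[[0,0,0],[0,0,0],9.5],[[0,0,0],[0,0,0],9.5]]
```

View pics/w2.png

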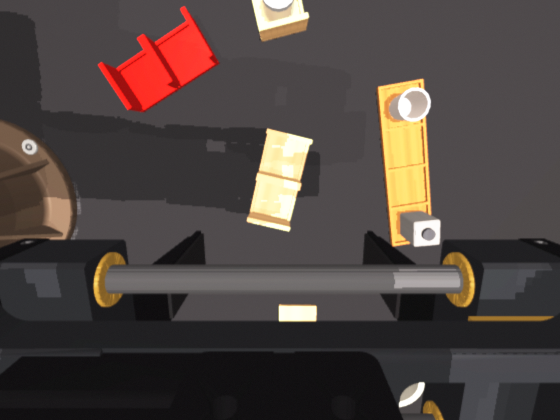

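Emit:
{"method": "apply_moves", "body": {
  "increments": [
    [[-4.33,-0.03,-0.28],[0,-2.1,0],9.5],
    [[-4.34,-0.02,-0.12],[0,-2.1,0],9.5],
    [[-4.34,-0.02,0.05],[0,-2.1,0],9.5],
    [[-4.33,-0.02,0.21],[0,-2.1,0],9.5],
    [[-4.32,-0.02,0.37],[0,-2.1,0],9.5]
  ]
}}

```text
t: 5.25
eef_pos: [440.7, 243.7, 300.0]
tcp_rot: [-1.567, -0.003, -1.4]
ft_force: [0.3, -0.1, -0.9]
opening: 1.002
```

Emit:
{"method": "apply_moves", "body": {
  "increments": [
    [[-4.03,0,0.2],[0,-6,0],9.5],
    [[0,0,0],[0,0,0],9.5],
    [[0,0,0],[0,0,0],9.5],
    [[0,0,0],[0,0,0],9.5],
    [[0,0,0],[0,0,0],9.5]
  ]
}}

```text
t: 5.88
eef_pos: [435.4, 285.5, 299.6]
tcp_rot: [-1.568, -0.004, -1.292]
ft_force: [-1.1, 0.2, 0.2]
opening: 0.999
```

```bash
cat >> h.py <<'E'
from scipy.optimize import minimize
def fit(c,lo,hi,guess,L,W,H,z0=0,k=3,near=60):
    "fit box silhouette (x,y,deg) to hull of HSV mask near the guess"
    m=cv2.inRange(cv2.cvtColor(c["img"],cv2.COLOR_RGB2HSV),lo,hi)
    m=cv2.morphologyEx(m,cv2.MORPH_CLOSE,np.ones((k,k)))
    n,lab,stt,cen=cv2.connectedComponentsWithStats(m)
    u0=px(c,[guess[0],guess[1],z0+H/2])
    def sil(q):
        a=np.radians(q[2]);C=[]
        for i in(-1,1):
            for j in(-1,1):
                for z in(z0,z0+H): C.append(px(c,[q[0]+i*L/2*np.cos(a)-j*W/2*np.sin(a),q[1]+i*L/2*np.sin(a)+j*W/2*np.cos(a),z]))
        return cv2.convexHull(np.float32(C))
    big=cv2.convexHull(sil(guess)); 
    keep=np.zeros_like(m)
    for i in range(1,n):
        if stt[i,4]>25 and cv2.pointPolygonTest(big,tuple(map(float,cen[i])),True)>-3: keep[lab==i]=1
    ys,xs=np.nonzero(keep); pts=np.concatenate([np.c_[xs+a,ys+b] for a in(-.5,.5) for b in(-.5,.5)])
    h=cv2.convexHull(np.float32(pts)); A=cv2.contourArea(h)
    def cost(q):
        s=sil(q);I=cv2.intersectConvexConvex(s,h)[0]; return 1-I/(A+cv2.contourArea(s)-I)
    best=min((minimize(cost,[guess[0]+dx,guess[1]+dy,guess[2]],method="Nelder-Mead",options=dict(initial_simplex=np.array(guess)+np.array([[dx,dy,0],[dx+6,dy,0],[dx,dy+6,0],[dx,dy,6]]))) for dx in(-3,3) for dy in(-3,3)),key=lambda r:r.fun)
    return np.round(best.x,1),round(best.fun,3),sil(best.x),h
E
python3 - <<'E'
from h import *
import pickle
st()
c=cam("wrist");save(c,"w3");pickle.dump(c,open("w3.pkl","wb"))
for t in ["emptied_tray_grip","bottle_mid","jar_mid"]:
  for d in nets.mark_of(c,t)[:2]: print(t,d["confidence"],w(c,d["point"]),px(c,w(c,d["point"])))
def old(n,eef,J,tilt):  # rebuild earlier wrist shots
    d=dict(c); d["img"]=cv2.cvtColor(cv2.imread(f"pics/{n}.png"),cv2.COLOR_BGR2RGB); M=np.array(c["mount"])
    R=Rt(J)@Ro.from_rotvec(np.radians(tilt)).as_matrix().T; d["Rw"]=R@M[:3,:3]; d["tw"]=R@M[:3,3]+np.array(eef); return d
w1=old("w1",[431.8,-246.1,303.8],2.54,[-.17,0,.12]); w2=old("w2",[451.3,22.8,299.2],-.73,[-.2,0,.13])
pickle.dump((w1,w2),open("w12.pkl","wb"))
hsv=lambda d,u,v: cv2.cvtColor(d["img"],cv2.COLOR_RGB2HSV)[v,u]
print("hsv base",hsv(w2,270,205),hsv(w2,300,135),"long",hsv(w2,405,185),hsv(w2,400,92),hsv(w2,384,150))
i=w3=c["img"]; j=px(w1,[474,-262,6]);print(j, hsv(w1,int(j[0])+20,int(j[1])))
E
```

```text
t5.88 [435.4 285.5 299.6] J15.97 tilt [-0.19 -0.    0.23] F [-1.1  0.2  0.2] op95.0
emptied_tray_grip 0.87 [441.17718818 291.69004613  28.36806336] [288.18469659 179.26455642]
emptied_tray_grip 0.86 [465.04098953 471.16210951  30.08487822] [342.97371813  55.0655697 ]
bottle_mid 0.91 [435.05919729 323.47120549  48.57890444] [290.59133633 157.96974386]
jar_mid 0.69 [445.58464762 259.43349117  32.5512396 ] [285.03330346 201.38430588]
hsv base [ 27  61 255] [14 32 88] long [ 25 135 255] [ 22 149 254] [ 23 146 255]
[309.70284375 191.29533381] [ 16  63 125]
```

View pics/w3.png

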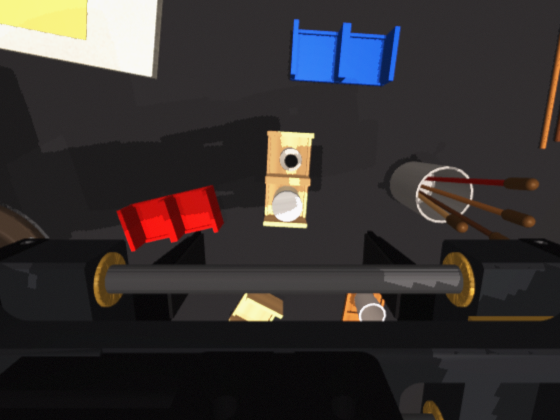

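View pics/w1.png

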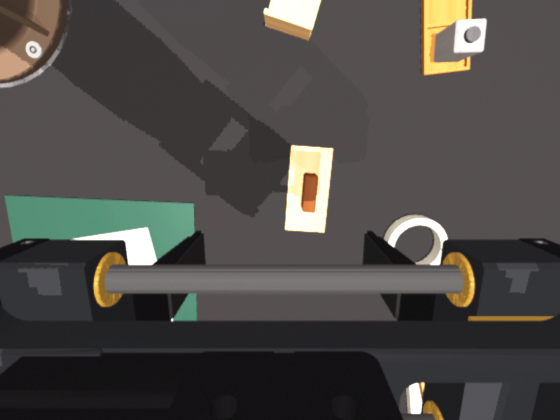

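```bash
cat > f.py <<'E'
from h import *
import pickle
w1,w2=pickle.load(open("w12.pkl","rb"));w3=pickle.load(open("w3.pkl","rb"))
def r(n,c,*a,**k):
    q,f,s,h=fit(c,(6,25,70),(36,255,255),*a,**k);print(n,q,f)
    im=cv2.cvtColor(c["img"],cv2.COLOR_RGB2BGR); im=cv2.resize(im,None,fx=4,fy=4,interpolation=0)
    for P,col in((s,(0,0,255)),(h,(0,255,0))): cv2.polylines(im,[np.int32(P*4+2)],True,col,1)
    x,y=np.int32(s.mean((0,1))*4); t=im[max(0,y-280):y+280,max(0,x-130):x+130]; return cv2.resize(t,(190,420)) 
o=[r("cover",w1,[474,-262,-85],134,64,6),r("base",w2,[449,28,-100],134,64,46),r("emptied",w3,[440,292,-74],134,64,46),
r("long",w2,[637.5,42,-80],244,64,10,k=5)]
cv2.imwrite("pics/fits.png",np.hstack(o))
E
python3 f.py
```

```text
cover [ 472.3 -257.8  -91.6] 0.119
base [ 443.6   29.9 -104.5] 0.102
emptied [440.  293.4 -76.6] 0.067
long [637.3  42.6 -82. ] 0.126
```

View pics/fits.png

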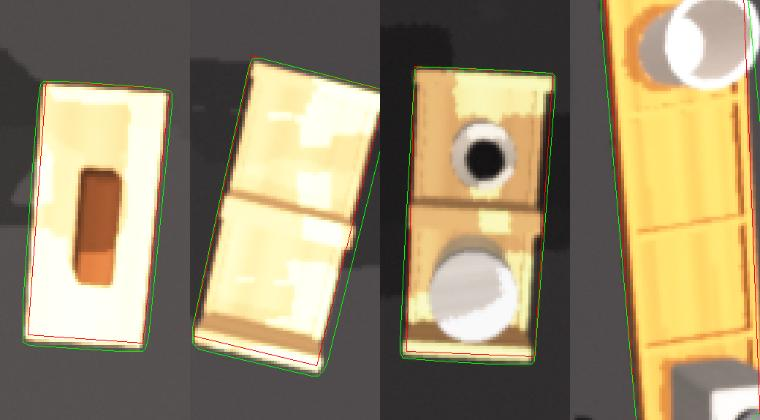

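```bash
python3 - <<'E'
s=open('h.py').read()
i=s.index("    def cost(q):"); j=s.index("    best=")
s=s[:i]+'''    hp=h[:,0];e=np.roll(hp,-1,0)-hp;l=np.linalg.norm(e,axis=1)
    S=np.concatenate([hp[i]+e[i]*np.arange(0,1,1/max(1,l[i]))[:,None] for i in range(len(hp))])
    def cost(q):
        s=sil(q); d=np.array([cv2.pointPolygonTest(s,(float(a),float(b)),True) for a,b in S]); d-=np.median(d); return np.mean(np.minimum(np.abs(d),3))
'''+s[j:]
open('h.py','w').write(s)
E
python3 f.py
python3 - <<'E'
from h import *
import pickle
w3=pickle.load(open("w3.pkl","rb"))
im=w3["img"].astype(int)
# cap: dark blob near (291,160); jar lid: bright greyish
g=im.sum(2)[140:180,270:312]; ys,xs=np.nonzero(g<90);print("cap",xs.mean()+270,ys.mean()+140,len(xs),ray(w3,xs.mean()+270,ys.mean()+140,84))
hs=cv2.cvtColor(w3["img"],cv2.COLOR_RGB2HSV)[185:232,262:315]; ys,xs=np.nonzero((hs[...,1]<25)&(hs[...,2]>150))
(cx,cy),rr=cv2.minEnclosingCircle(np.float32(np.c_[xs,ys]));print("jar",cx+262,cy+185,rr,len(xs),ray(w3,cx+262,cy+185,62))
E
```

```text
cover [ 471.4 -260.2  -91.4] 0.109
base [ 444.5   27.2 -104.3] 0.151
emptied [439.6 291.6 -77.4] 0.245
long [640.1  40.  -81.2] 0.843
cap 293.0377358490566 161.6509433962264 106 [437.75188804 322.05898026  84.        ]
jar 286.63978576660156 205.91935539245605 15.009297370910645 687 [447.52471061 259.92709731  62.        ]
```

```bash
python3 - <<'E'
from h import *
import pickle
w3=pickle.load(open("w3.pkl","rb"));print(ray(w3,290.7,160,84))
plan([(435,323.5,120,13,9.5)])
E
```

```text
[434.33766413 323.22954022  84.        ]
[[[-0.92,4.49,0.24],[0,0.8,0.1],9.5],[[-0.92,4.49,0.23],[0,0.8,0.1],9.5],[[-0.92,4.49,0.22],[0,0.8,0.1],9.5],[[-0.92,4.49,0.21],[0,0.8,0.1],9.5],[[0,0,0],[0,0,0],9.5]]
```

Emit:
{"method": "apply_moves", "body": {
  "increments": [
    [[-0.92,4.49,0.24],[0,0.8,0.1],9.5],
    [[-0.92,4.49,0.23],[0,0.8,0.1],9.5],
    [[-0.92,4.49,0.22],[0,0.8,0.1],9.5],
    [[-0.92,4.49,0.21],[0,0.8,0.1],9.5],
    [[0,0,0],[0,0,0],9.5]
  ]
}}

```text
t: 6.7
eef_pos: [437.0, 324.6, 116.8]
tcp_rot: [-1.563, 0.004, -1.35]
ft_force: [0.1, -0.2, 0.5]
opening: 0.997
```

```bash
python3 - <<'E'
from h import *
st()
plan([(435,323.5,25.2,13,9.5)],step=30)
E
```

```text
t6.70 [437.  324.6 116.8] J12.63 tilt [-0.43  0.   -0.25] F [ 0.1 -0.2  0.5] op94.8
[[[0.03,2.29,-0.07],[-0.1,-0.1,-0.1],9.5],[[0.02,2.29,-0.07],[-0.1,-0.1,-0.1],9.5],[[0.02,2.29,-0.06],[-0.1,-0.1,-0.1],9.5],[[0.02,2.29,-0.06],[-0.1,-0.1,-0.1],9.5],[[0,0,0],[0,0,0],9.5]]
```

Emit:
{"method": "apply_moves", "body": {
  "increments": [
    [[0.03,2.29,-0.07],[-0.1,-0.1,-0.1],9.5],
    [[0.02,2.29,-0.07],[-0.1,-0.1,-0.1],9.5],
    [[0.02,2.29,-0.06],[-0.1,-0.1,-0.1],9.5],
    [[0.02,2.0,-0.06],[-0.1,-0.1,-0.1],9.5],
    [[0,0,0],[0,0,0],9.5]
  ]
}}

```text
t: 7.32
eef_pos: [440.2, 324.5, 35.5]
tcp_rot: [-1.559, 0.0, -1.342]
ft_force: [1.0, -0.0, 0.1]
opening: 1.0
```

```bash
python3 - <<'E'
from h import *
st()
E
```

```text
t7.33 [440.2 324.5  35.5] J13.10 tilt [-0.66  0.   -0.  ] F [ 1.  -0.   0.1] op95.1
```

Emit:
{"method": "apply_moves", "body": {
  "increments": [
    [[0,0,0],[0,0,0],4.5],
    [[0,0,0],[0,0,0],3.5],
    [[0,0,0],[0,0,0],2],
    [[0,0,0],[0,0,0],0],
    [[0,0,0],[0,0,0],0]
  ]
}}

```text
t: 7.95
eef_pos: [442.0, 325.2, 39.9]
tcp_rot: [-1.554, 0.002, -1.342]
ft_force: [-0.5, -0.3, -0.4]
opening: 0.532
```

Emit:
{"method": "apply_moves", "body": {
  "increments": [
    [[0,0,0],[0,0,0],0],
    [[0,0,0],[0,0,0],0],
    [[0,0,0],[0,0,0],0],
    [[0,0,0],[0,0,0],0],
    [[0,0,0],[0,0,0],0]
  ]
}}

```text
t: 8.57
eef_pos: [441.9, 325.2, 39.8]
tcp_rot: [-1.554, 0.002, -1.342]
ft_force: [-0.8, 0.8, 1.4]
opening: 0.334
```

```bash
python3 - <<'E'
from h import *
st()
E
```

```text
t8.57 [441.9 325.2  39.8] J13.11 tilt [-0.96  0.   -0.09] F [-0.8  0.8  1.4] op31.8
```

```bash
python3 - <<'E'
from h import *
st()
plan([(440,324,25.2,13,5.5)],step=8)
E
```

```text
t8.57 [441.9 325.2  39.8] J13.11 tilt [-0.96  0.   -0.09] F [-0.8  0.8  1.4] op31.8
[[[0.04,0.73,-0.12],[-0.5,0.1,0],5.5],[[0.04,0.73,-0.11],[-0.5,0.1,0],5.5],[[0,0,0],[0,0,0],5.5],[[0,0,0],[0,0,0],5.5],[[0,0,0],[0,0,0],5.5]]
```

Emit:
{"method": "apply_moves", "body": {
  "increments": [
    [[0,0,0],[0,0,0],5.5],
    [[0,0,0],[0,0,0],5.5],
    [[0.04,0.73,-0.12],[-0.5,0.1,0],5.5],
    [[0.04,0.73,-0.11],[-0.5,0.1,0],5.5],
    [[0,0,0],[0,0,0],5.5]
  ]
}}

```text
t: 9.2
eef_pos: [439.7, 323.7, 23.8]
tcp_rot: [-1.573, 0.001, -1.346]
ft_force: [-1.2, -0.4, 0.0]
opening: 0.581
```

Emit:
{"method": "apply_moves", "body": {
  "increments": [
    [[0,0,0],[0,0,0],5.5],
    [[0,0,0],[0,0,0],5.5],
    [[0,0,0],[0,0,0],5.5],
    [[0,0,0],[0,0,0],5.5],
    [[0,0,0],[0,0,0],5.5]
  ]
}}

```text
t: 9.82
eef_pos: [439.8, 323.8, 24.0]
tcp_rot: [-1.573, 0.002, -1.346]
ft_force: [0.5, 0.4, -0.5]
opening: 0.583
```

```bash
python3 - <<'E'
from h import *
st()
c=cam("wrist");save(c,"w4")
plan([(440,324,25.2,13,5.5)],step=8)
E
```

```text
t9.82 [439.8 323.8  24. ] J12.90 tilt [ 0.12 -0.   -0.09] F [ 0.5  0.4 -0.5] op55.5
[[[-0.01,-0.12,0.02],[0.1,-0.1,-0.1],5.5],[[0,0,0],[0,0,0],5.5],[[0,0,0],[0,0,0],5.5],[[0,0,0],[0,0,0],5.5],[[0,0,0],[0,0,0],5.5]]
```

View pics/w4.png

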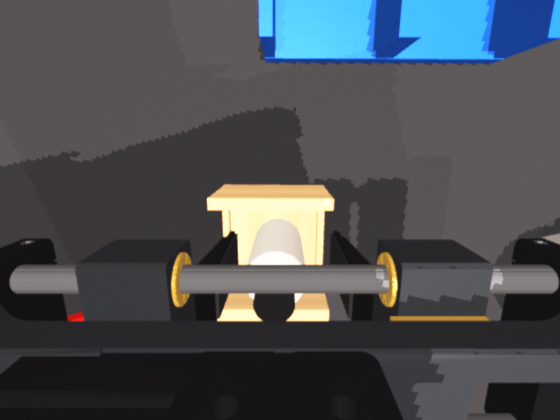

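Emit:
{"method": "apply_moves", "body": {
  "increments": [
    [[0,0,0],[0,0,0],0],
    [[0,0,0],[0,0,0],0],
    [[0,0,0],[0,0,0],0],
    [[0,0,0],[0,0,0],0],
    [[0,0,0],[0,0,0],0]
  ]
}}

```text
t: 10.5
eef_pos: [439.7, 323.8, 24.0]
tcp_rot: [-1.573, 0.001, -1.346]
ft_force: [-0.2, 0.3, 0.5]
opening: 0.31
```

Emit:
{"method": "apply_moves", "body": {
  "increments": [
    [[0,0,0],[0,0,0],0],
    [[0,-0.5,0],[0,0,0],0],
    [[0,-1,0],[0,0,0],0],
    [[0,-2,0],[0,0,0],0],
    [[0,-3,0],[0,0,0],0]
  ]
}}

```text
t: 11.12
eef_pos: [439.2, 323.3, 90.4]
tcp_rot: [-1.576, 0.001, -1.346]
ft_force: [-0.0, 0.3, -0.8]
opening: 0.308
```

```bash
python3 - <<'E'
from h import *
st()
plan([(450,300,230,12,0),(560,60,260,8.5,0),(590,20,260,8.5,0)],step=40)
E
```

```text
t11.12 [439.2 323.3  90.4] J12.89 tilt [ 0.32 -0.   -0.03] F [-0.   0.3 -0.8] op29.3
[[[0.63,-3.49,0.11],[0.1,0.2,0],0],[[0.63,-3.49,0.12],[0.1,0.2,0],0],[[0.63,-3.49,0.13],[0.1,0.2,0],0],[[0.63,-3.49,0.14],[0.1,0.2,0],0],[[3.68,-0.43,0.82],[0,0.5,0],0]]
[[[3.67,-0.43,0.86],[0,0.5,0],0],[[3.67,-0.43,0.89],[0,0.5,0],0],[[3.66,-0.43,0.92],[0,0.5,0],0],[[3.65,-0.43,0.95],[0,0.5,0],0],[[3.64,-0.43,0.98],[0,0.5,0],0]]
[[[3.63,-0.43,1.02],[0,0.5,0],0],[[2.2,0,1.19],[0,0,0],0],[[2.2,0,1.19],[0,0,0],0],[[0,0,0],[0,0,0],0],[[0,0,0],[0,0,0],0]]
```

Emit:
{"method": "apply_moves", "body": {
  "increments": [
    [[0.63,-3.49,0.11],[0.1,0.2,0],0],
    [[0.63,-3.49,0.12],[0.1,0.2,0],0],
    [[0.63,-3.49,0.13],[0.1,0.2,0],0],
    [[0.63,-3.49,0.14],[0.1,0.2,0],0],
    [[3.68,-0.43,0.82],[0,0.5,0],0]
  ]
}}

```text
t: 11.75
eef_pos: [465.2, 265.4, 244.7]
tcp_rot: [-1.563, 0.002, -1.366]
ft_force: [-1.0, 0.4, -1.1]
opening: 0.311
```

Emit:
{"method": "apply_moves", "body": {
  "increments": [
    [[3.67,-0.43,0.86],[0,0.5,0],0],
    [[3.67,-0.43,0.89],[0,0.5,0],0],
    [[3.66,-0.43,0.92],[0,0.5,0],0],
    [[3.65,-0.43,0.95],[0,0.5,0],0],
    [[3.64,-0.43,0.98],[0,0.5,0],0]
  ]
}}

```text
t: 12.38
eef_pos: [544.9, 88.8, 271.8]
tcp_rot: [-1.559, 0.002, -1.41]
ft_force: [1.3, -0.1, -0.9]
opening: 0.311
```

Emit:
{"method": "apply_moves", "body": {
  "increments": [
    [[3.63,-0.43,1.02],[0,0.5,0],0],
    [[2.2,0,1.19],[0,0,0],0],
    [[2.2,0,1.19],[0,0,0],0],
    [[0,0,0],[0,0,0],0],
    [[0,0,0],[0,0,0],0]
  ]
}}

```text
t: 13.0
eef_pos: [592.7, 10.8, 277.9]
tcp_rot: [-1.558, 0.003, -1.42]
ft_force: [-0.8, -0.3, 0.1]
opening: 0.31
```

```bash
python3 - <<'E'
from h import *
import pickle
st()
c=cam("wrist");save(c,"w5");pickle.dump(c,open("w5.pkl","wb"))
for t in ["long_tray","tin_mid","cup_mid","bottle_mid"]:
  for d in nets.mark_of(c,t)[:2]: print(t,round(d["confidence"],2),w(c,d["point"]),px(c,w(c,d["point"])))
im=cv2.cvtColor(c["img"],cv2.COLOR_RGB2BGR)
C=np.array([637.5,42,10])
for a in(-82,-80):
    e=np.array([np.cos(np.radians(a)),np.sin(np.radians(a)),0]);n=np.array([-e[1],e[0],0])
    P=[px(c,C+i*122*e+j*32*n) for i,j in((-1,-1),(1,-1),(1,1),(-1,1))]
    cv2.polylines(im,[np.int32(np.array(P)*8)],True,(0,0,255) if a==-82 else (0,255,0),1,cv2.LINE_AA,3)
cv2.imwrite("pics/w5b.png",im)
E
```

```text
t13.00 [592.7  10.8 277.9] J8.62 tilt [-0.73  0.   -0.16] F [-0.8 -0.3  0.1] op29.4
long_tray 0.93 [637.73783411  36.99706816  -0.71104222] [314.13748758 169.80039891]
long_tray 0.24 [651.90047136 -50.16593477  30.39588028] [315.78707924 233.18778626]
tin_mid 0.97 [654.06729794 -48.12010906  34.54551397] [317.85737423 232.93684866]
cup_mid 0.85 [621.98997336 127.2576376   23.92378039] [316.21231005 102.63166556]
bottle_mid 0.96 [593.38244507   9.46465345 296.47108309] [285.35571342 265.18197758]
```

View pics/w5b.png

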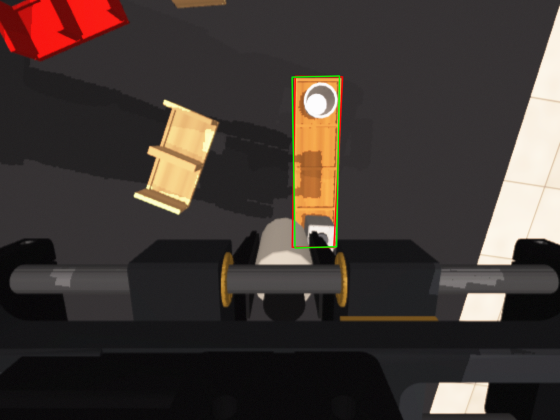

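```bash
python3 - <<'E'
from h import *
import pickle
c=pickle.load(open("w5.pkl","rb"))
hs=cv2.cvtColor(c["img"],cv2.COLOR_RGB2HSV)
m=cv2.inRange(hs,(6,60,60),(30,255,255))
# left/right edges per row, dividers
L=[];R=[]
for v in range(120,200,4):
    xs=np.nonzero(m[v,280:350])[0]+280; L.append(ray(c,xs.min()-.5+.5,v,5)[:2]); R.append(ray(c,xs.max()+.5,v,10)[:2])
for e in(L,R):
    e=np.array(e);k=np.polyfit(e[:,1],e[:,0],1);print("edge angle",np.degrees(np.arctan2(-1,-k[0])),"x at y=42",np.polyval(k,42),"sd",np.std(e[:,0]-np.polyval(k,e[:,1])))
im=cv2.cvtColor(c["img"],cv2.COLOR_RGB2BGR)
C=np.array([637.5,42,10]);a=-81
e=np.array([np.cos(np.radians(a)),np.sin(np.radians(a)),0]);n=np.array([-e[1],e[0],0])
im=cv2.resize(im[65:260,260:370],None,fx=4,fy=4,interpolation=cv2.INTER_CUBIC)
def ln(A,B,col): 
    q=[(px(c,X)-[260,65]+.5)*4 for X in(A,B)];cv2.line(im,*[tuple(int(t) for t in x) for x in q],col,1,cv2.LINE_AA)
for i in(-122,-60,0,60,122): ln(C+i*e-32*n,C+i*e+32*n,(255,0,0))
for j in(-32,32): ln(C-122*e+j*n,C+122*e+j*n,(255,0,0))
cv2.imwrite("pics/w5c.png",im[:,:])
E
```

```text
edge angle -81.01404342422195 x at y=42 604.9987128976596 sd 1.1635557649730527e-13
edge angle -81.00033759968123 x at y=42 672.3919594742305 sd 0.4349037471463883
```

View pics/w5c.png

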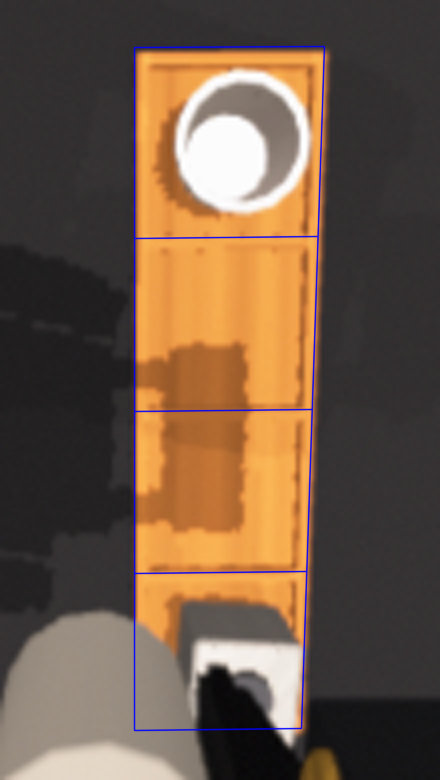

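```bash
python3 - <<'E'
from h import *
plan([(642.7,11.9,90,9,0)],step=30)
E
```

```text
[[[0.1,2.7,0.67],[-0.1,-0.1,0],0],[[0.1,2.7,0.68],[-0.1,-0.1,0],0],[[0.1,2.7,0.68],[-0.1,-0.1,0],0],[[0.1,2.69,0.69],[-0.1,-0.1,0],0],[[0.1,2.69,0.69],[-0.1,-0.1,0],0]]
[[[0.1,2.69,0.7],[-0.1,-0.1,0],0],[[0.1,2.69,0.7],[-0.1,-0.1,0],0],[[0,0,0],[0,0,0],0],[[0,0,0],[0,0,0],0],[[0,0,0],[0,0,0],0]]
```

Emit:
{"method": "apply_moves", "body": {
  "increments": [
    [[0.1,2.7,0.67],[-0.1,-0.1,0],0],
    [[0.1,2.7,0.68],[-0.1,-0.1,0],0],
    [[0.1,2.7,0.68],[-0.1,-0.1,0],0],
    [[0.1,2.69,0.69],[-0.1,-0.1,0],0],
    [[0.1,2.69,0.69],[-0.1,-0.1,0],0]
  ]
}}

```text
t: 13.88
eef_pos: [630.1, 13.7, 143.3]
tcp_rot: [-1.56, 0.001, -1.408]
ft_force: [1.2, -0.0, -0.0]
opening: 0.311
```

Emit:
{"method": "apply_moves", "body": {
  "increments": [
    [[0.1,2.69,0.7],[-0.1,-0.1,0],0],
    [[0.1,2.69,0.7],[-0.1,-0.1,0],0],
    [[0,0,0],[0,0,0],0],
    [[0,0,0],[0,0,0],0],
    [[0,0,0],[0,0,0],0]
  ]
}}

```text
t: 14.5
eef_pos: [644.7, 15.7, 88.7]
tcp_rot: [-1.564, 0.001, -1.403]
ft_force: [1.0, -0.4, -0.5]
opening: 0.309
```

```bash
python3 - <<'E'
from h import *
st()
plan([(642.7,11.9,30,9,0)],step=12)
E
```

```text
t14.50 [644.7  15.7  88.7] J9.63 tilt [-0.37  0.   -0.07] F [ 1.  -0.4 -0.5] op29.4
[[[0.07,1.17,-0.06],[-0.1,0.1,0],0],[[0.07,1.17,-0.06],[-0.1,0.1,0],0],[[0.07,1.17,-0.06],[-0.1,0.1,0],0],[[0.07,1.17,-0.05],[-0.1,0.1,0],0],[[0.07,1.17,-0.05],[-0.1,0.1,0],0]]
```

Emit:
{"method": "apply_moves", "body": {
  "increments": [
    [[0.07,1.17,-0.06],[-0.1,0.1,0],0],
    [[0.07,1.17,-0.06],[-0.1,0.1,0],0],
    [[0.07,1.17,-0.06],[-0.1,0.1,0],0],
    [[0.07,1.17,-0.05],[-0.1,0.1,0],0],
    [[0.07,0.8,-0.05],[-0.1,0.1,0],0]
  ]
}}

```text
t: 15.12
eef_pos: [642.7, 11.5, 31.6]
tcp_rot: [-1.572, 0.001, -1.412]
ft_force: [0.0, 0.8, -0.9]
opening: 0.311
```

Emit:
{"method": "apply_moves", "body": {
  "increments": [
    [[0,0,0],[0,0,0],0],
    [[0,0,0],[0,0,0],0],
    [[0,0,0],[0,0,0],0],
    [[0,0,0],[0,0,0],0],
    [[0,0,0],[0,0,0],0]
  ]
}}

```text
t: 15.75
eef_pos: [643.0, 11.5, 31.7]
tcp_rot: [-1.571, 0.001, -1.412]
ft_force: [1.0, -0.2, -1.3]
opening: 0.313
```

```bash
python3 - <<'E'
from h import *
st()
plan([(642.7,11.9,24.5,9,0)],step=3)
E
```

```text
t15.75 [643.   11.5  31.7] J9.09 tilt [ 0.04 -0.   -0.04] F [ 1.  -0.2 -1.3] op29.7
[[[-0.02,0.24,-0.01],[0,0,0],0],[[-0.02,0.24,-0.01],[0,0,0],0],[[-0.02,0.24,-0.01],[0,0,0],0],[[0,0,0],[0,0,0],0],[[0,0,0],[0,0,0],0]]
```

Small moves track well. Lower the last bit, watching the force.

Emit:
{"method": "apply_moves", "body": {
  "increments": [
    [[-0.02,0.24,0],[0,0,0],0],
    [[-0.02,0.24,0],[0,0,0],0],
    [[0,0.24,0],[0,0,0],0],
    [[0,0.05,0],[0,0,0],0],
    [[0,0,0],[0,0,0],0]
  ]
}}

```text
t: 16.38
eef_pos: [643.0, 11.9, 24.0]
tcp_rot: [-1.571, 0.001, -1.412]
ft_force: [-0.7, -0.1, 0.4]
opening: 0.31
```

```bash
python3 - <<'E'
from h import *
st()
E
```

```text
t16.38 [643.   11.9  24. ] J9.09 tilt [ 0.02 -0.   -0.03] F [-0.7 -0.1  0.4] op29.5
```

Emit:
{"method": "apply_moves", "body": {
  "increments": [
    [[0,0.06,0],[0,0,0],0],
    [[0,0,0],[0,0,0],0],
    [[0,0,0],[0,0,0],3.5],
    [[0,0,0],[0,0,0],4.5],
    [[0,0,0],[0,0,0],5.5]
  ]
}}

```text
t: 17.0
eef_pos: [643.1, 11.9, 23.7]
tcp_rot: [-1.571, 0.0, -1.412]
ft_force: [-0.2, -0.1, 0.1]
opening: 0.523
```

Emit:
{"method": "apply_moves", "body": {
  "increments": [
    [[0,0,0],[0,0,0],5.5],
    [[0,-2,0],[0,0,0],5.5],
    [[0,-3,0],[0,0,0],5.5],
    [[0,-4,0],[0,0,0],7],
    [[0,-4,0],[0,0,0],9.5]
  ]
}}

```text
t: 17.62
eef_pos: [642.2, 11.9, 158.6]
tcp_rot: [-1.574, 0.001, -1.412]
ft_force: [-0.1, 0.4, -0.3]
opening: 0.731
```

```bash
python3 - <<'E'
from h import *
st()
c=cam("wrist");save(c,"w6")
for t in ["bottle_mid"]:
  for d in nets.mark_of(c,t)[:2]: print(t,round(d["confidence"],2),w(c,d["point"]),px(c,w(c,d["point"])))
plan([(600,30,220,9,9.5),(470,240,220,13,9.5),(447.5,260,170,13,9.5)],step=50)
E
```

```text
t17.62 [642.2  11.9 158.6] J9.09 tilt [ 0.19 -0.   -0.07] F [-0.1  0.4 -0.3] op69.5
bottle_mid 0.83 [643.55748552  13.04449338  43.70128193] [285.85551616 206.1177321 ]
[[[-1.25,-2.91,-2.02],[-0.1,0,0],9.5],[[-1.24,-2.9,-2.03],[-0.1,0,0],9.5],[[-4.56,0,-1.91],[0,-0.8,0],9.5],[[-4.58,0,-1.85],[0,-0.8,0],9.5],[[-4.61,0,-1.78],[0,-0.8,0],9.5]]
[[[-4.63,0,-1.72],[0,-0.8,0],9.5],[[-4.65,0,-1.65],[0,-0.8,0],9.5],[[-1.23,2.5,-0.87],[0,0,0],9.5],[[-1.23,2.5,-0.87],[0,0,0],9.5],[[0,0,0],[0,0,0],9.5]]
```

Emit:
{"method": "apply_moves", "body": {
  "increments": [
    [[-1.25,-2.91,-2.02],[-0.1,0,0],9.5],
    [[-1.24,-2.9,-2.03],[-0.1,0,0],9.5],
    [[-4.56,0,-1.91],[0,-0.8,0],9.5],
    [[-4.58,0,-1.85],[0,-0.8,0],9.5],
    [[-4.61,0,-1.78],[0,-0.8,0],9.5]
  ]
}}

```text
t: 18.35
eef_pos: [519.0, 157.1, 225.4]
tcp_rot: [-1.566, -0.001, -1.374]
ft_force: [0.6, 0.5, -1.0]
opening: 0.996
```

Emit:
{"method": "apply_moves", "body": {
  "increments": [
    [[-4.63,0,-1.72],[0,-0.8,0],9.5],
    [[-4.65,0,-1.65],[0,-0.8,0],9.5],
    [[-1.23,2.5,-0.87],[0,0,0],9.5],
    [[-1.23,2.5,-0.87],[0,0,0],9.5],
    [[0,0,0],[0,0,0],9.5]
  ]
}}

```text
t: 18.98
eef_pos: [440.1, 266.8, 177.7]
tcp_rot: [-1.561, -0.0, -1.34]
ft_force: [-0.5, 0.5, 0.6]
opening: 0.998
```

```bash
python3 - <<'E'
from h import *
import pickle
st()
c=cam("wrist");save(c,"w7");pickle.dump(c,open("w7.pkl","wb"))
for t in ["jar_mid","emptied_tray_grip"]:
  for d in nets.mark_of(c,t)[:2]: print(t,round(d["confidence"],2),w(c,d["point"]),px(c,w(c,d["point"])))
hs=cv2.cvtColor(c["img"],cv2.COLOR_RGB2HSV)
plan([(447.5,260,80,13,9.5)],step=30)
E
```

```text
t18.98 [440.1 266.8 177.7] J13.20 tilt [-0.56 -0.    0.03] F [-0.5  0.5  0.6] op95.0
jar_mid 0.69 [445.52447306 262.56955203  28.46475947] [286.54810863 204.48088604]
emptied_tray_grip 0.93 [443.52643694 295.75790738  27.9071566 ] [291.91031113 174.08515888]
[[[0.19,2.49,0.06],[-0.2,0,0],9.5],[[0.19,2.48,0.07],[-0.2,0,0],9.5],[[0.19,2.48,0.08],[-0.2,0,0],9.5],[[0.19,2.48,0.09],[-0.2,0,0],9.5],[[0,0,0],[0,0,0],9.5]]
```

View pics/w7.png

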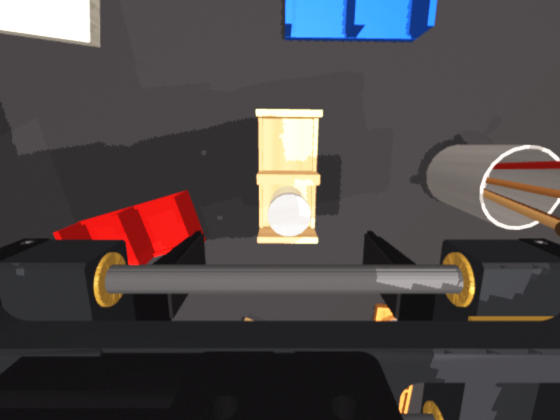

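```bash
python3 - <<'E'
from h import *
import pickle
c=pickle.load(open("w7.pkl","rb"))
print(ray(c,289,214,62),ray(c,289,177.5,46),ray(c,289.5,113,46),ray(c,288,232,46))
q,f,s,h=fit(c,(6,25,70),(36,255,255),[440,292.5,-77],134,64,46);print(q,f)
E
```

```text
[447.70240127 260.99241921  62.        ] [440.34809825 293.736089    46.        ] [426.55850675 353.72476245  46.        ] [452.5416054  237.99925644  46.        ]
[439.7 291.7 -77.2] 0.158
```

Emit:
{"method": "apply_moves", "body": {
  "increments": [
    [[0.4,2.49,0.45],[-0.2,0,0],9.5],
    [[0.3,2.48,0.2],[-0.2,0,0],9.5],
    [[0.1,2.48,0],[-0.2,0,0],9.5],
    [[0,1.5,0],[0,0,0],9.5],
    [[0,0,0],[0,0,0],9.5]
  ]
}}

```text
t: 19.75
eef_pos: [456.7, 258.8, 92.8]
tcp_rot: [-1.558, 0.002, -1.346]
ft_force: [-0.1, -0.1, -0.5]
opening: 0.998
```

```bash
python3 - <<'E'
from h import *
st()
plan([(446.5,261.5,40,13,9.5)],step=12)
E
```

```text
t19.75 [456.7 258.8  92.8] J12.86 tilt [-0.71  0.   -0.09] F [-0.1 -0.1 -0.5] op94.9
[[[-0.1,1.05,-0.2],[-0.1,0,0],9.5],[[-0.1,1.05,-0.2],[-0.1,0,0],9.5],[[-0.1,1.05,-0.2],[-0.1,0,0],9.5],[[-0.1,1.05,-0.19],[-0.1,0,0],9.5],[[-0.1,1.06,-0.19],[-0.1,0,0],9.5]]
```

Emit:
{"method": "apply_moves", "body": {
  "increments": [
    [[-0.05,1.05,-0.18],[-0.1,0,0],9.5],
    [[-0.05,1.05,-0.18],[-0.1,0,0],9.5],
    [[-0.05,1.05,-0.18],[-0.1,0,0],9.5],
    [[-0.05,1.05,-0.18],[-0.1,0,0],9.5],
    [[0,1.06,-0.18],[-0.1,0,0],9.5]
  ]
}}

```text
t: 20.38
eef_pos: [448.6, 259.6, 39.0]
tcp_rot: [-1.564, 0.002, -1.346]
ft_force: [-0.3, 0.4, -0.2]
opening: 0.999
```

```bash
python3 - <<'E'
from h import *
st()
plan([(447.5,261,18,13,9.5)],step=8)
E
```

```text
t20.38 [448.6 259.6  39. ] J12.86 tilt [-0.41  0.   -0.13] F [-0.3  0.4 -0.2] op95.0
[[[-0.05,0.7,-0.03],[-0.1,0,0],9.5],[[-0.05,0.7,-0.03],[-0.1,0,0],9.5],[[-0.05,0.7,-0.03],[-0.1,0,0],9.5],[[0,0,0],[0,0,0],9.5],[[0,0,0],[0,0,0],9.5]]
```

Emit:
{"method": "apply_moves", "body": {
  "increments": [
    [[-0.05,0.7,-0.03],[-0.1,0,0],9.5],
    [[-0.05,0.7,-0.03],[-0.1,0,0],9.5],
    [[-0.05,0.6,-0.03],[-0.1,0,0],9.5],
    [[0,0,0],[0,0,0],9.5],
    [[0,0,0],[0,0,0],7]
  ]
}}

```text
t: 21.0
eef_pos: [447.2, 260.9, 16.8]
tcp_rot: [-1.57, 0.002, -1.346]
ft_force: [0.2, -0.2, -0.8]
opening: 0.945
```

Emit:
{"method": "apply_moves", "body": {
  "increments": [
    [[0,0,0],[0,0,0],5.5],
    [[0,0,0],[0,0,0],4.8],
    [[0,0,0],[0,0,0],4.4],
    [[0,0,0],[0,0,0],4.0],
    [[0,0,0],[0,0,0],3]
  ]
}}

```text
t: 21.62
eef_pos: [447.5, 261.0, 17.5]
tcp_rot: [-1.569, 0.002, -1.346]
ft_force: [0.8, -0.0, -1.5]
opening: 0.447
```

Emit:
{"method": "apply_moves", "body": {
  "increments": [
    [[0,0,0],[0,0,0],0],
    [[0,0,0],[0,0,0],0],
    [[0,0,0],[0,0,0],0],
    [[0,0,0],[0,0,0],0],
    [[0,0,0],[0,0,0],0]
  ]
}}

```text
t: 22.25
eef_pos: [447.5, 261.0, 17.5]
tcp_rot: [-1.569, 0.002, -1.346]
ft_force: [-0.9, -1.3, 0.5]
opening: 0.446
```

```bash
python3 - <<'E'
from h import *
st()
E
```

```text
t22.25 [447.5 261.   17.5] J12.87 tilt [-0.09  0.   -0.13] F [-0.9 -1.3  0.5] op42.4
```

Emit:
{"method": "apply_moves", "body": {
  "increments": [
    [[0,-0.5,0],[0,0,0],0],
    [[0,-1,0],[0,0,0],0],
    [[0,-2,0],[0,0,0],0],
    [[0,-3,0],[0,0,0],0],
    [[0,-3,0],[0,0,0],0]
  ]
}}

```text
t: 22.88
eef_pos: [446.4, 260.3, 115.4]
tcp_rot: [-1.573, 0.002, -1.346]
ft_force: [0.5, 0.1, -1.1]
opening: 0.448
```

```bash
python3 - <<'E'
from h import *
st()
plan([(470,250,170,13,0),(600,90,170,9,0)],step=45)
E
```

```text
t22.88 [446.4 260.3 115.4] J12.87 tilt [ 0.14 -0.   -0.09] F [ 0.5  0.1 -1.1] op42.6
[[[0.76,-2.74,1.03],[0.1,-0.1,0],0],[[0.76,-2.73,1.03],[0.1,-0.1,0],0],[[3.7,0,1.81],[0,0.8,0],0],[[3.68,0,1.87],[0,0.8,0],0],[[3.65,0,1.92],[0,0.8,0],0]]
[[[3.62,0,1.97],[0,0.8,0],0],[[3.6,0,2.02],[0,0.8,0],0],[[0,0,0],[0,0,0],0],[[0,0,0],[0,0,0],0],[[0,0,0],[0,0,0],0]]
```

Emit:
{"method": "apply_moves", "body": {
  "increments": [
    [[0.76,-2.74,1.03],[0.1,-0.1,0],0],
    [[0.76,-2.73,1.03],[0.1,-0.1,0],0],
    [[3.7,0,1.81],[0,0.8,0],0],
    [[3.68,0,1.87],[0,0.8,0],0],
    [[3.65,0,1.92],[0,0.8,0],0]
  ]
}}

```text
t: 23.5
eef_pos: [549.5, 153.4, 178.9]
tcp_rot: [-1.563, 0.002, -1.381]
ft_force: [0.3, 0.1, -0.8]
opening: 0.443
```

Emit:
{"method": "apply_moves", "body": {
  "increments": [
    [[3.62,0,1.97],[0,0.8,0],0],
    [[3.6,0,2.02],[0,0.8,0],0],
    [[0,0,0],[0,0,0],0],
    [[0,0,0],[0,0,0],0],
    [[0,0,0],[0,0,0],0]
  ]
}}

```text
t: 24.12
eef_pos: [602.9, 86.2, 181.7]
tcp_rot: [-1.562, 0.003, -1.412]
ft_force: [-0.1, -0.3, -1.2]
opening: 0.446
```

```bash
python3 - <<'E'
from h import *
st()
plan([(633.3,71.1,80,9,0)],step=22)
c=cam("wrist")
for t in ["jar_mid","bottle_mid"]:
  for d in nets.mark_of(c,t)[:2]: print(t,round(d["confidence"],2),w(c,d["point"]),px(c,w(c,d["point"])))
E
```

```text
t24.12 [602.9  86.2 181.7] J9.10 tilt [-0.52  0.   -0.16] F [-0.1 -0.3 -1.2] op42.4
[[[0.4,2.04,0.53],[-0.1,0,0],0],[[0.4,2.04,0.54],[-0.1,0,0],0],[[0.4,2.04,0.54],[-0.1,0,0],0],[[0.4,2.04,0.55],[-0.1,0,0],0],[[0.39,2.03,0.55],[-0.1,0,0],0]]
```

Emit:
{"method": "apply_moves", "body": {
  "increments": [
    [[0.4,2.04,0.53],[-0.1,0,0],0],
    [[0.4,2.04,0.54],[-0.1,0,0],0],
    [[0.4,2.04,0.54],[-0.1,0,0],0],
    [[0.4,2.04,0.55],[-0.1,0,0],0],
    [[0.2,1.0,0.3],[-0.1,0,0],0]
  ]
}}

```text
t: 24.9
eef_pos: [631.8, 72.3, 82.4]
tcp_rot: [-1.573, 0.003, -1.411]
ft_force: [-0.1, -0.8, -1.0]
opening: 0.446
```

Emit:
{"method": "apply_moves", "body": {
  "increments": [
    [[0,0,0],[0,0,0],0],
    [[0,0,0],[0,0,0],0],
    [[0,0,0],[0,0,0],0],
    [[0,0,0],[0,0,0],0],
    [[0,0,0],[0,0,0],0]
  ]
}}

```text
t: 25.52
eef_pos: [632.3, 72.4, 83.3]
tcp_rot: [-1.571, 0.003, -1.411]
ft_force: [0.2, 0.5, -1.3]
opening: 0.442
```

```bash
python3 - <<'E'
from h import *
st()
plan([(633.3,71.1,26,9,0)],step=15)
E
```

```text
t25.52 [632.3  72.4  83.3] J9.17 tilt [ 0.03 -0.   -0.16] F [ 0.2  0.5 -1.3] op42.1
[[[0.04,1.43,0.02],[0,0,0],0],[[0.04,1.43,0.02],[0,0,0],0],[[0.04,1.43,0.02],[0,0,0],0],[[0.04,1.43,0.02],[0,0,0],0],[[0,0,0],[0,0,0],0]]
```

Emit:
{"method": "apply_moves", "body": {
  "increments": [
    [[0.04,1.43,0.02],[0,0,0],0],
    [[0.04,1.43,0.02],[0,0,0],0],
    [[0.04,1.43,0.02],[0,0,0],0],
    [[0.04,1.2,0.02],[0,0,0],0],
    [[0,0.3,0],[0,0,0],0]
  ]
}}

```text
t: 26.15
eef_pos: [632.8, 71.0, 20.4]
tcp_rot: [-1.573, 0.003, -1.411]
ft_force: [-0.6, -0.8, -1.3]
opening: 0.442
```

Emit:
{"method": "apply_moves", "body": {
  "increments": [
    [[0,0,0],[0,0,0],0],
    [[0,0,0],[0,0,0],0],
    [[0,0,0],[0,0,0],0],
    [[0,0,0],[0,0,0],0],
    [[0,0,0],[0,0,0],0]
  ]
}}

```text
t: 26.78
eef_pos: [633.4, 71.1, 21.4]
tcp_rot: [-1.571, 0.003, -1.411]
ft_force: [0.2, 0.4, -1.1]
opening: 0.445
```

```bash
python3 - <<'E'
from h import *
st()
plan([(633.3,71.1,17.2,9,0)],step=3)
E
```

```text
t26.77 [633.4  71.1  21.4] J9.17 tilt [ 0.01 -0.   -0.16] F [ 0.2  0.4 -1.1] op42.3
[[[0,0.21,-0.01],[0,0.1,-0.1],0],[[0,0.21,-0.01],[0,0.1,-0.1],0],[[0,0,0],[0,0,0],0],[[0,0,0],[0,0,0],0],[[0,0,0],[0,0,0],0]]
```

Emit:
{"method": "apply_moves", "body": {
  "increments": [
    [[0,0.21,0],[0,0,0],0],
    [[0,0.21,0],[0,0,0],0],
    [[0,0.03,0],[0,0,0],0],
    [[0,0,0],[0,0,0],0],
    [[0,0,0],[0,0,0],0]
  ]
}}

```text
t: 27.4
eef_pos: [633.6, 71.1, 17.5]
tcp_rot: [-1.57, 0.003, -1.411]
ft_force: [-0.5, -0.7, 1.0]
opening: 0.449
```

```bash
python3 - <<'E'
from h import *
st()
E
```

```text
t27.40 [633.6  71.1  17.5] J9.18 tilt [-0.03  0.   -0.15] F [-0.5 -0.7  1. ] op42.7
```

Emit:
{"method": "apply_moves", "body": {
  "increments": [
    [[0,0,0],[0,0,0],4.6],
    [[0,0,0],[0,0,0],5.2],
    [[0,0,0],[0,0,0],6],
    [[0,-0.5,0],[0,0,0],6],
    [[0,-2,0],[0,0,0],6]
  ]
}}

```text
t: 28.02
eef_pos: [633.1, 71.0, 42.2]
tcp_rot: [-1.572, 0.003, -1.411]
ft_force: [-0.5, 0.5, 1.7]
opening: 0.63
```

Emit:
{"method": "apply_moves", "body": {
  "increments": [
    [[0,-3,0],[0,0,0],6],
    [[0,-4,0],[0,0,0],6],
    [[0,-4,0],[0,0,0],6],
    [[0,-4,0],[0,0,0],6],
    [[0,-1,0],[0,0,0],6]
  ]
}}

```text
t: 28.65
eef_pos: [633.4, 70.6, 215.3]
tcp_rot: [-1.566, 0.002, -1.411]
ft_force: [0.3, -0.4, -0.3]
opening: 0.629
```

```bash
python3 - <<'E'
from h import *
st()
c=cam("wrist");save(c,"w8")
for t in ["jar_mid","bottle_mid","long_tray","tin_mid","cup_mid"]:
  for d in nets.mark_of(c,t)[:2]: print(t,round(d["confidence"],2),w(c,d["point"]),px(c,w(c,d["point"])))
plan([(550,130,230,50,5),(450,285,230,103,5)],step=45)
E
```

```text
t28.65 [633.4  70.6 215.3] J9.17 tilt [-0.27  0.   -0.12] F [ 0.3 -0.4 -0.3] op59.9
jar_mid 0.76 [633.48297349  72.00310331  29.16753725] [283.34397656 192.68128858]
bottle_mid 0.59 [643.67000689  11.2597491   45.93534179] [283.76316802 246.31284095]
bottle_mid 0.47 [629.94658509  71.95098366  29.13231405] [280.4120011 192.2576834]
long_tray 0.69 [ 6.39560974e+02  4.00788466e+01 -8.27575414e-02] [283.98351325 213.12297009]
tin_mid 0.74 [651.59547939 -47.07310184  30.68229662] [282.58683154 285.51759264]
cup_mid 0.55 [619.24910345 127.3649054   22.95160505] [278.80819355 143.79460513]
[[[-1.44,-0.4,-1.43],[0,-8.2,0],5],[[-1.63,-0.4,-1.22],[0,-8.2,0],5],[[-1.78,-0.4,-0.97],[0,-8.2,0],5],[[-1.9,-0.4,-0.71],[0,-8.2,0],5],[[-1.98,-0.41,-0.43],[0,-8.2,0],5]]
[[[-2.94,0,0.91],[0,-8.8,0],5],[[-2.76,0,1.35],[0,-8.8,0],5],[[-2.52,0,1.76],[0,-8.8,0],5],[[-2.22,0,2.12],[0,-8.8,0],5],[[-1.87,0,2.44],[0,-8.8,0],5]]
[[[-1.47,0,2.7],[0,-8.8,0],5],[[0,0,0],[0,0,0],5],[[0,0,0],[0,0,0],5],[[0,0,0],[0,0,0],5],[[0,0,0],[0,0,0],5]]
```

Emit:
{"method": "apply_moves", "body": {
  "increments": [
    [[-1.44,-0.4,-1.43],[0,-8.2,0],5],
    [[-1.63,-0.4,-1.22],[0,-8.2,0],5],
    [[-1.78,-0.4,-0.97],[0,-8.2,0],5],
    [[-1.9,-0.4,-0.71],[0,-8.2,0],5],
    [[-1.98,-0.41,-0.43],[0,-8.2,0],5]
  ]
}}

```text
t: 29.58
eef_pos: [546.2, 129.9, 223.7]
tcp_rot: [-1.579, 0.013, -0.675]
ft_force: [1.1, 0.9, -0.5]
opening: 0.526
```

Emit:
{"method": "apply_moves", "body": {
  "increments": [
    [[-2.94,0,0.91],[0,-8.8,0],5],
    [[-2.76,0,1.35],[0,-8.8,0],5],
    [[-2.52,0,1.76],[0,-8.8,0],5],
    [[-2.22,0,2.12],[0,-8.8,0],5],
    [[-1.87,0,2.44],[0,-8.8,0],5]
  ]
}}

```text
t: 30.2
eef_pos: [454.7, 258.7, 220.1]
tcp_rot: [-1.569, 0.025, 0.117]
ft_force: [0.1, -0.5, 0.4]
opening: 0.528
```

Emit:
{"method": "apply_moves", "body": {
  "increments": [
    [[-1.47,0,2.7],[0,-8.8,0],5],
    [[0,0,0],[0,0,0],5],
    [[0,0,0],[0,0,0],5],
    [[0,0,0],[0,0,0],5],
    [[0,0,0],[0,0,0],5]
  ]
}}

```text
t: 30.82
eef_pos: [435.8, 283.9, 217.3]
tcp_rot: [-1.566, 0.03, 0.272]
ft_force: [0.6, -0.1, 0.6]
opening: 0.525
```

```bash
cat > g.py <<'E'
from h import *
import pickle,sys
def shot(name,guess,L=134,W=64,H=46,z0=0,thing=None,lo=(6,25,70)):
    c=cam("wrist");save(c,name);pickle.dump(c,open(name+".pkl","wb"))
    if thing:
        for d in nets.mark_of(c,thing)[:2]: print(thing,round(d["confidence"],2),w(c,d["point"]),px(c,w(c,d["point"])))
    q,f,s,h=fit(c,lo,(36,255,255),guess,L,W,H,z0);print("fit",q,f)
    im=cv2.cvtColor(c["img"],cv2.COLOR_RGB2BGR); im=cv2.resize(im,None,fx=3,fy=3,interpolation=cv2.INTER_CUBIC)
    for P,col in((s,(0,0,255)),(h,(0,255,0))): cv2.polylines(im,[np.int32(P*3+1.5)],True,col,1)
    x,y=np.int32(s.mean((0,1))*3); cv2.imwrite(f"pics/{name}f.png",im[max(0,y-250):y+250,max(0,x-250):x+250])
    return c,q
E
python3 - <<'E'
from g import *
st()
shot("w9",[440,292,-77],thing="emptied_tray_grip")
plan([(440,292,100,103,5)],step=35)
E
```

```text
t30.82 [435.8 283.9 217.3] J105.59 tilt [-0.27  0.   -1.74] F [ 0.6 -0.1  0.6] op49.9
emptied_tray_grip 0.96 [291.96687268 186.57214157  28.64755306] [232.46329411  49.53756644]
emptied_tray_grip 0.83 [439.56361436 293.33516629  30.14701834] [289.64731014 203.13457975]
fit [439.7 291.5 -77.3] 0.149
[[[0.25,2.93,0.15],[-0.1,0.7,-0.4],5],[[0.22,2.93,0.15],[-0.1,0.7,-0.4],5],[[0.2,2.93,0.16],[-0.1,0.7,-0.4],5],[[0.17,2.93,0.17],[-0.1,0.7,-0.4],5],[[0,0,0],[0,0,0],5]]
```

View pics/w9f.png

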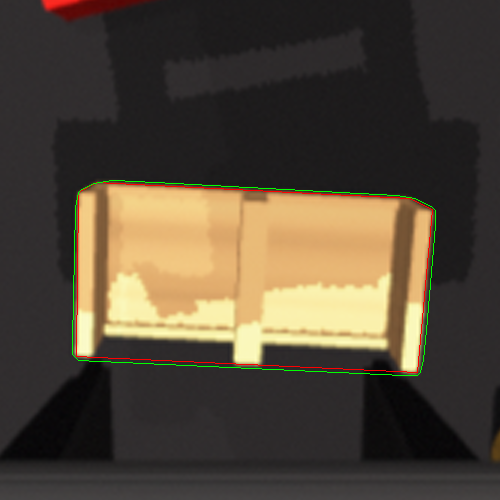

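```bash
python3 - <<'E'
from h import *
plan([(439.7,291.5,90,102.7,5)],step=35)
E
```

```text
[[[0.24,3.18,0.14],[-0.1,0.7,-0.4],5],[[0.22,3.18,0.14],[-0.1,0.7,-0.4],5],[[0.19,3.18,0.15],[-0.1,0.7,-0.4],5],[[0.17,3.18,0.16],[-0.1,0.7,-0.4],5],[[0,0,0],[0,0,0],5]]
```

Emit:
{"method": "apply_moves", "body": {
  "increments": [
    [[0.24,3.18,0.14],[-0.1,0.7,-0.4],5],
    [[0.22,3.18,0.14],[-0.1,0.7,-0.4],5],
    [[0.19,3.18,0.15],[-0.1,0.7,-0.4],5],
    [[0.17,3.0,0.16],[-0.1,0.7,-0.4],5],
    [[0,0,0],[0,0,0],5]
  ]
}}

```text
t: 31.55
eef_pos: [441.7, 290.9, 89.6]
tcp_rot: [-1.573, -0.002, 0.219]
ft_force: [0.0, 0.6, -0.6]
opening: 0.527
```

```bash
python3 - <<'E'
from h import *
st()
plan([(439.7,291.5,55,102.7,5)],step=12)
E
```

```text
t31.55 [441.7 290.9  89.6] J102.55 tilt [0.15 0.   0.09] F [ 0.   0.6 -0.6] op50.1
[[[-0.06,1.15,0.04],[0,-0.1,0],5],[[-0.06,1.15,0.04],[0,-0.1,0],5],[[-0.06,1.15,0.04],[0,-0.1,0],5],[[0,0,0],[0,0,0],5],[[0,0,0],[0,0,0],5]]
```

Emit:
{"method": "apply_moves", "body": {
  "increments": [
    [[-0.05,1.15,0.04],[0,-0.1,0],5],
    [[-0.05,1.15,0.04],[0,-0.1,0],5],
    [[-0.05,1.15,0.04],[0,-0.1,0],5],
    [[-0.05,1.2,0],[0,0,0],5],
    [[0,1.2,0],[0,0,0],5]
  ]
}}

```text
t: 32.17
eef_pos: [441.2, 292.1, 30.7]
tcp_rot: [-1.572, -0.007, 0.225]
ft_force: [-0.2, -0.3, 0.8]
opening: 0.525
```

Emit:
{"method": "apply_moves", "body": {
  "increments": [
    [[0,0,0],[0,0,0],5],
    [[0,0,0],[0,0,0],5],
    [[0,0,0],[0,0,0],5],
    [[0,0,0],[0,0,0],5],
    [[0,0,0],[0,0,0],5]
  ]
}}

```text
t: 32.8
eef_pos: [441.2, 292.1, 30.4]
tcp_rot: [-1.572, -0.006, 0.225]
ft_force: [0.1, 0.3, 0.1]
opening: 0.522
```

```bash
python3 - <<'E'
from h import *
st()
plan([(439.7,291.5,11.5,102.7,5)],step=7)
E
```

```text
t32.80 [441.2 292.1  30.4] J102.87 tilt [0.08 0.   0.36] F [0.1 0.3 0.1] op49.6
[[[-0.06,0.63,-0.01],[0,0.1,0.1],5],[[-0.06,0.63,-0.01],[0,0.1,0.1],5],[[-0.06,0.63,-0.01],[0,0.1,0.1],5],[[0,0,0],[0,0,0],5],[[0,0,0],[0,0,0],5]]
```

Emit:
{"method": "apply_moves", "body": {
  "increments": [
    [[-0.06,0.63,-0.01],[0,0.1,0.1],5],
    [[-0.06,0.63,-0.01],[0,0.1,0.1],5],
    [[-0.06,0.5,-0.01],[0,0,0.1],5],
    [[0,0,0],[0,0,0],5],
    [[0,0,0],[0,0,0],5]
  ]
}}

```text
t: 33.42
eef_pos: [439.4, 291.3, 11.3]
tcp_rot: [-1.572, -0.0, 0.221]
ft_force: [-0.6, -0.3, -0.1]
opening: 0.526
```

```bash
python3 - <<'E'
from h import *
st()
plan([(439.7,291.5,12,102.7,5)],step=7)
E
```

```text
t33.42 [439.4 291.3  11.3] J102.66 tilt [0.08 0.   0.01] F [-0.6 -0.3 -0.1] op50.0
[[[0.03,-0.07,0.01],[0.1,0,0],5],[[0,0,0],[0,0,0],5],[[0,0,0],[0,0,0],5],[[0,0,0],[0,0,0],5],[[0,0,0],[0,0,0],5]]
```

Emit:
{"method": "apply_moves", "body": {
  "increments": [
    [[0,0,0],[0,0,0],3],
    [[0,0,0],[0,0,0],2],
    [[0,0,0],[0,0,0],1.5],
    [[0,0,0],[0,0,0],1.2],
    [[0,0,0],[0,0,0],1]
  ]
}}

```text
t: 34.05
eef_pos: [439.6, 291.4, 11.7]
tcp_rot: [-1.572, -0.001, 0.221]
ft_force: [0.6, -0.6, 1.2]
opening: 0.115
```

Emit:
{"method": "apply_moves", "body": {
  "increments": [
    [[0,0,0],[0,0,0],0],
    [[0,0,0],[0,0,0],0],
    [[0,0,0],[0,0,0],0],
    [[0,0,0],[0,0,0],0],
    [[0,0,0],[0,0,0],0]
  ]
}}

```text
t: 34.67
eef_pos: [439.6, 291.4, 11.8]
tcp_rot: [-1.572, -0.001, 0.221]
ft_force: [0.6, -0.0, 0.0]
opening: 0.106
```

```bash
python3 - <<'E'
from h import *
st()
E
```

```text
t34.67 [439.6 291.4  11.8] J102.65 tilt [0.06 0.   0.06] F [ 0.6 -0.   0. ] op10.1
```

Emit:
{"method": "apply_moves", "body": {
  "increments": [
    [[0,-0.5,0],[0,0,0],0],
    [[0,-1,0],[0,0,0],0],
    [[0,-2,0],[0,0,0],0],
    [[0,-3,0],[0,0,0],0],
    [[0,-3,0],[0,0,0],0]
  ]
}}

```text
t: 35.3
eef_pos: [438.5, 291.0, 109.6]
tcp_rot: [-1.573, 0.003, 0.221]
ft_force: [-0.2, 0.7, -1.4]
opening: 0.102
```

```bash
python3 - <<'E'
from h import *
st()
plan([(440,270,240,95,0),(440,120,260,76,0)],step=40)
E
```

```text
t35.30 [438.5 291.  109.6] J102.66 tilt [ 0.13 -0.   -0.17] F [-0.2  0.7 -1.4] op9.7
[[[-0.09,-3.26,-0.53],[0,1.9,0],0],[[-0.07,-3.26,-0.53],[0,1.9,0],0],[[-0.05,-3.26,-0.53],[0,1.9,0],0],[[-0.03,-3.26,-0.53],[0,1.9,0],0],[[-0.33,-0.5,-3.74],[0,4.8,0],0]]
[[[-0.02,-0.5,-3.75],[0,4.7,0],0],[[0.29,-0.5,-3.74],[0,4.8,0],0],[[0.6,-0.5,-3.7],[0,4.8,0],0],[[0,0,0],[0,0,0],0],[[0,0,0],[0,0,0],0]]
```

```bash
python3 - <<'E'
from h import *
import pickle
w5=pickle.load(open("w5.pkl","rb"));w2=pickle.load(open("w12.pkl","rb"))[1];w3=pickle.load(open("w3.pkl","rb"))
for n,c in(("w5",w5),("w2",w2)):
  for lo in((6,25,70),(6,25,50),(6,35,110)):
    q,f,s,h=fit(c,lo,(36,255,255),[444,28,-104.3],134,64,46);print(n,q,f)
    im=cv2.cvtColor(c["img"],cv2.COLOR_RGB2BGR); im=cv2.resize(im,None,fx=4,fy=4,interpolation=cv2.INTER_CUBIC)
    if lo[2]==70:
        for P,col in((s,(0,0,255)),(h,(0,255,0))): cv2.polylines(im,[np.int32(P*4+2)],True,col,1)
        x,y=np.int32(s.mean((0,1))*4); t=im[y-260:y+260,x-190:x+190]; cv2.imwrite(f"pics/{n}f.png",t)
cv2.imwrite("pics/bf.png",np.hstack([cv2.imread("pics/w5f.png"),cv2.imread("pics/w2f.png")]))
E
```

```text
w5 [ 444.4   26.7 -104.4] 0.179
w5 [ 444.5   26.8 -104.4] 0.153
w5 [ 444.2   26.8 -104.4] 0.111
w2 [ 444.5   27.2 -104.3] 0.151
w2 [ 444.4   27.2 -104.3] 0.139
w2 [ 444.3   27.2 -104.1] 0.19
```

View pics/bf.png

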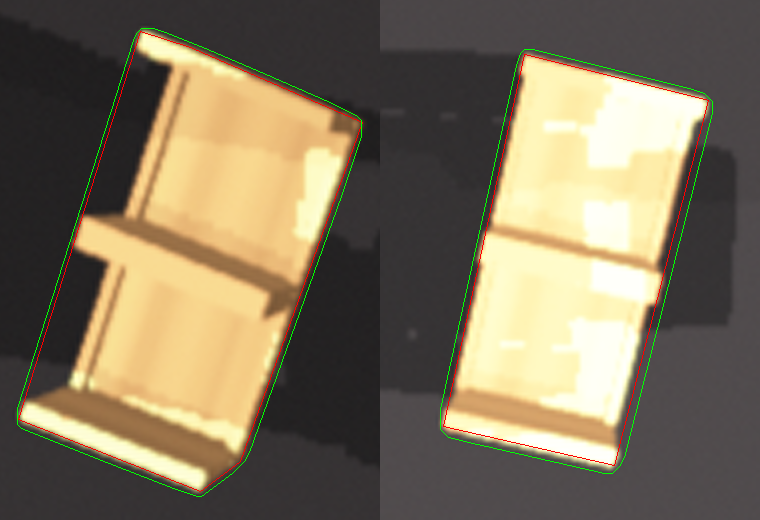

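```bash
python3 - <<'E'
from h import *
plan([(440,270,200,95,0),(444.4,27,200,75.7,0)],step=40)
E
```

```text
[[[-0.11,-3.01,-0.7],[0,2.6,-0.1],0],[[-0.08,-3.01,-0.7],[0,2.6,-0.1],0],[[-0.04,-3.01,-0.7],[0,2.6,-0.1],0],[[-0.24,0,-3.46],[0,2.8,0],0],[[-0.07,0,-3.47],[0,2.8,0],0]]
[[[0.09,0,-3.47],[0,2.8,0],0],[[0.26,0,-3.46],[0,2.8,0],0],[[0.43,0,-3.45],[0,2.8,0],0],[[0.59,0,-3.42],[0,2.8,0],0],[[0.76,0,-3.39],[0,2.8,0],0]]
```

Emit:
{"method": "apply_moves", "body": {
  "increments": [
    [[-0.11,-3.01,-0.7],[0,2.6,-0.1],0],
    [[-0.08,-3.01,-0.7],[0,2.6,-0.1],0],
    [[-0.04,-3.01,-0.7],[0,2.6,-0.1],0],
    [[-0.24,0,-3.46],[0,2.8,0],0],
    [[-0.07,0,-3.47],[0,2.8,0],0]
  ]
}}

```text
t: 35.92
eef_pos: [440.2, 199.9, 208.8]
tcp_rot: [-1.57, -0.01, -0.017]
ft_force: [-0.1, -0.7, -2.0]
opening: 0.108
```

Emit:
{"method": "apply_moves", "body": {
  "increments": [
    [[0.09,0,-3.47],[0,2.8,0],0],
    [[0.26,0,-3.46],[0,2.8,0],0],
    [[0.43,0,-3.45],[0,2.8,0],0],
    [[0.59,0,-3.42],[0,2.8,0],0],
    [[0.5,0,-2],[0,2,0],0]
  ]
}}

```text
t: 36.55
eef_pos: [440.0, 34.7, 212.4]
tcp_rot: [-1.567, -0.013, -0.255]
ft_force: [0.4, 0.4, -1.7]
opening: 0.103
```

Emit:
{"method": "apply_moves", "body": {
  "increments": [
    [[0,0,0],[0,0,0],0],
    [[0,0,0],[0,0,0],0],
    [[0,0,0],[0,0,0],0],
    [[0,0,0],[0,0,0],0],
    [[0,0,0],[0,0,0],0]
  ]
}}

```text
t: 37.17
eef_pos: [439.5, 35.7, 213.5]
tcp_rot: [-1.567, -0.013, -0.254]
ft_force: [-0.1, -0.1, -0.8]
opening: 0.102
```

```bash
python3 - <<'E'
from h import *
st()
plan([(444.4,27,100,75.7,0)],step=25)
E
```

```text
t37.17 [439.5  35.7 213.5] J75.48 tilt [-0.24 -0.    0.77] F [-0.1 -0.1 -0.8] op9.7
[[[0.11,2.27,-0.15],[0,0,0.2],0],[[0.11,2.27,-0.15],[0,0,0.2],0],[[0.12,2.27,-0.15],[0,0,0.2],0],[[0.13,2.27,-0.15],[0,0,0.2],0],[[0.13,2.27,-0.15],[0,0,0.2],0]]
```

Emit:
{"method": "apply_moves", "body": {
  "increments": [
    [[0.11,2.27,-0.15],[0,0,0.2],0],
    [[0.11,2.27,-0.15],[0,0,0.2],0],
    [[0.12,2.27,-0.15],[0,0,0.2],0],
    [[0.13,2.27,-0.15],[0,0,0.2],0],
    [[0.13,1.6,-0.15],[0,0,0.2],0]
  ]
}}

```text
t: 37.8
eef_pos: [445.5, 28.1, 104.8]
tcp_rot: [-1.566, 0.001, -0.251]
ft_force: [-0.3, 0.5, -0.3]
opening: 0.1
```

Emit:
{"method": "apply_moves", "body": {
  "increments": [
    [[0,0,0],[0,0,0],0],
    [[0,0,0],[0,0,0],0],
    [[0,0,0],[0,0,0],0],
    [[0,0,0],[0,0,0],0],
    [[0,0,0],[0,0,0],0]
  ]
}}

```text
t: 38.42
eef_pos: [445.9, 28.4, 105.8]
tcp_rot: [-1.566, 0.0, -0.25]
ft_force: [0.6, -0.4, -1.0]
opening: 0.102
```

```bash
python3 - <<'E'
from h import *
st()
plan([(444.4,27,68,75.7,0)],step=9)
c=cam("scene");save(c,"s2")
E
```

```text
t38.42 [445.9  28.4 105.8] J75.65 tilt [-0.29  0.   -0.  ] F [ 0.6 -0.4 -1. ] op9.7
[[[-0.02,0.76,-0.04],[-0.1,0,0],0],[[-0.02,0.76,-0.04],[-0.1,0,0],0],[[-0.02,0.76,-0.04],[-0.1,0,0],0],[[-0.02,0.76,-0.04],[-0.1,0,0],0],[[-0.02,0.76,-0.04],[-0.1,0,0],0]]
```

Emit:
{"method": "apply_moves", "body": {
  "increments": [
    [[-0.02,0.76,-0.04],[-0.1,0,0],0],
    [[-0.02,0.76,-0.04],[-0.1,0,0],0],
    [[-0.02,0.76,-0.04],[-0.1,0,0],0],
    [[-0.02,0.76,-0.04],[-0.1,0,0],0],
    [[-0.02,0.5,-0.02],[-0.1,0,0],0]
  ]
}}

```text
t: 39.1
eef_pos: [444.3, 26.9, 67.8]
tcp_rot: [-1.575, 0.0, -0.25]
ft_force: [-0.2, 0.7, -1.9]
opening: 0.103
```

Emit:
{"method": "apply_moves", "body": {
  "increments": [
    [[0,0,0],[0,0,0],0],
    [[0,0,0],[0,0,0],0],
    [[0,0,0],[0,0,0],0],
    [[0,0,0],[0,0,0],0],
    [[0,0,0],[0,0,0],0]
  ]
}}

```text
t: 39.72
eef_pos: [444.5, 26.9, 67.9]
tcp_rot: [-1.575, 0.0, -0.25]
ft_force: [0.0, -0.2, -0.7]
opening: 0.104
```

```bash
python3 - <<'E'
from h import *
st()
plan([(444.4,27,59.5,75.7,0)],step=3)
E
```

```text
t39.73 [444.5  26.9  67.9] J75.65 tilt [ 0.25 -0.   -0.  ] F [ 0.  -0.2 -0.7] op9.9
[[[0,0.28,0],[0.1,0,0],0],[[0,0.28,0],[0.1,0,0],0],[[0,0.28,0],[0.1,0,0],0],[[0,0,0],[0,0,0],0],[[0,0,0],[0,0,0],0]]
```

Emit:
{"method": "apply_moves", "body": {
  "increments": [
    [[0,0.28,0],[0.1,0,0],0],
    [[0,0.28,0],[0.1,0,0],0],
    [[0,0.25,0],[0.05,0,0],0],
    [[0,0,0],[0,0,0],0],
    [[0,0,0],[0,0,0],0]
  ]
}}

```text
t: 40.35
eef_pos: [444.4, 26.9, 59.1]
tcp_rot: [-1.57, 0.0, -0.251]
ft_force: [0.2, 0.5, -1.6]
opening: 0.101
```

```bash
python3 - <<'E'
from h import *
st()
E
```

```text
t40.35 [444.4  26.9  59.1] J75.65 tilt [-0.02  0.   -0.01] F [ 0.2  0.5 -1.6] op9.6
```

Emit:
{"method": "apply_moves", "body": {
  "increments": [
    [[0,0.06,0],[0,0,0],0],
    [[0,0.06,0],[0,0,0],0],
    [[0,0,0],[0,0,0],0],
    [[0,0,0],[0,0,0],0],
    [[0,0,0],[0,0,0],0]
  ]
}}

```text
t: 40.98
eef_pos: [444.5, 26.9, 57.9]
tcp_rot: [-1.57, -0.0, -0.25]
ft_force: [-0.4, 1.4, -1.2]
opening: 0.103
```

```bash
python3 - <<'E'
from h import *
st()
E
```

```text
t40.98 [444.5  26.9  57.9] J75.65 tilt [-0.02 -0.    0.  ] F [-0.4  1.4 -1.2] op9.8
```

Emit:
{"method": "apply_moves", "body": {
  "increments": [
    [[0,0.04,0],[0,0,0],0],
    [[0,0,0],[0,0,0],0],
    [[0,0,0],[0,0,0],1.4],
    [[0,0,0],[0,0,0],2],
    [[0,0,0],[0,0,0],3]
  ]
}}

```text
t: 41.6
eef_pos: [444.7, 26.9, 57.8]
tcp_rot: [-1.57, -0.001, -0.25]
ft_force: [-0.3, -0.6, -0.4]
opening: 0.264
```

Emit:
{"method": "apply_moves", "body": {
  "increments": [
    [[0,0,0],[0,0,0],4],
    [[0,-1,0],[0,0,0],4],
    [[0,-2,0],[0,0,0],4],
    [[0,-3,0],[0,0,0],4],
    [[0,-4,0],[0,0,0],5]
  ]
}}

```text
t: 42.22
eef_pos: [443.4, 26.9, 160.2]
tcp_rot: [-1.571, 0.004, -0.25]
ft_force: [0.1, -0.8, -0.3]
opening: 0.479
```

Emit:
{"method": "apply_moves", "body": {
  "increments": [
    [[0,-4,0],[0,0,0],7],
    [[0,-1,0],[0,0,0],7],
    [[0,0,0],[0,0,0],7],
    [[0,0,0],[0,0,0],7],
    [[0,0,0],[0,0,0],7]
  ]
}}

```text
t: 42.85
eef_pos: [443.0, 26.9, 213.5]
tcp_rot: [-1.571, 0.002, -0.25]
ft_force: [0.3, -0.3, -0.7]
opening: 0.735
```

```bash
python3 - <<'E'
from g import *
st()
c,q=shot("w10",[444.4,27,-104.3],H=92)
q,f,s,h=fit(c,(6,25,70),(36,255,255),[444.4,27,-104.3],134,64,46,46)
print("upper only",q,f)
plan([(460,-120,220,40,9.5),(470,-235,220,0,9.5)],step=45)
E
```

```text
t42.85 [443.   26.9 213.5] J75.65 tilt [-0.    0.   -0.12] F [ 0.3 -0.3 -0.7] op69.9
fit [ 443.9   27.  -104.4] 0.629
upper only [ 441.1   28.1 -104.4] 0.879
[[[1.32,-0.17,-3.45],[0,8.9,0],9.5],[[1.84,-0.17,-3.21],[0,8.9,0],9.5],[[2.32,-0.17,-2.88],[0,8.9,0],9.5],[[2.73,-0.17,-2.49],[0,8.9,0],9.5],[[1.89,0,-1.33],[0,8,0],9.5]]
[[[2.06,0,-1.05],[0,8,0],9.5],[[2.18,0,-0.75],[0,8,0],9.5],[[2.27,0,-0.44],[0,8,0],9.5],[[2.31,0,-0.12],[0,8,0],9.5],[[0,0,0],[0,0,0],9.5]]
```

View pics/w10f.png

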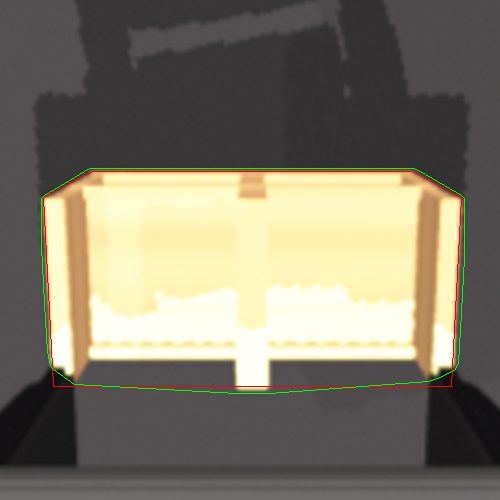

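Emit:
{"method": "apply_moves", "body": {
  "increments": [
    [[1.32,-0.17,-3.45],[0,8.9,0],9.5],
    [[1.84,-0.17,-3.21],[0,8.9,0],9.5],
    [[2.32,-0.17,-2.88],[0,8.9,0],9.5],
    [[2.73,-0.17,-2.49],[0,8.9,0],9.5],
    [[1.89,0,-1.33],[0,8,0],9.5]
  ]
}}

```text
t: 43.52
eef_pos: [460.6, -146.8, 216.7]
tcp_rot: [-1.576, 0.006, -1.032]
ft_force: [0.6, 0.4, 0.2]
opening: 0.998
```

Emit:
{"method": "apply_moves", "body": {
  "increments": [
    [[2.06,0,-1.05],[0,8,0],9.5],
    [[2.18,0,-0.75],[0,8,0],9.5],
    [[2.27,0,-0.44],[0,8,0],9.5],
    [[2.31,0,-0.12],[0,8,0],9.5],
    [[0,0,0],[0,0,0],6]
  ]
}}

```text
t: 44.15
eef_pos: [465.3, -243.2, 212.2]
tcp_rot: [-1.585, 0.006, -1.612]
ft_force: [0.8, -0.7, 0.1]
opening: 0.941
```

Emit:
{"method": "apply_moves", "body": {
  "increments": [
    [[0,0,0],[0,0,0],6],
    [[0,0,0],[0,0,0],6],
    [[0,0,0],[0,0,0],6],
    [[0,0,0],[0,0,0],6],
    [[0,0,0],[0,0,0],6]
  ]
}}

```text
t: 44.78
eef_pos: [465.1, -240.8, 211.6]
tcp_rot: [-1.586, 0.007, -1.604]
ft_force: [-0.2, -0.1, 0.1]
opening: 0.631
```

```bash
python3 - <<'E'
from g import *
st()
c,q=shot("w11",[471.5,-260,-91.4],H=6,thing="cover_grip")
plan([(q[0],q[1],110,q[2]+90,6)],step=30)
E
```

```text
t44.77 [ 465.1 -240.8  211.6] J-1.92 tilt [ 0.89 -0.   -0.41] F [-0.2 -0.1  0.1] op60.0
cover_grip 0.69 [ 472.67780081 -262.29540926   29.08198558] [293.18104507 212.51623141]
fit [ 471.4 -260.3  -91.7] 0.196
[[[0.5,2.53,0.21],[0.2,-0.1,-0.1],6],[[0.49,2.54,0.2],[0.2,-0.1,-0.1],6],[[0.49,2.54,0.19],[0.2,-0.1,-0.1],6],[[0.48,2.54,0.18],[0.2,-0.1,-0.1],6],[[0,0,0],[0,0,0],6]]
```

View pics/w11f.png

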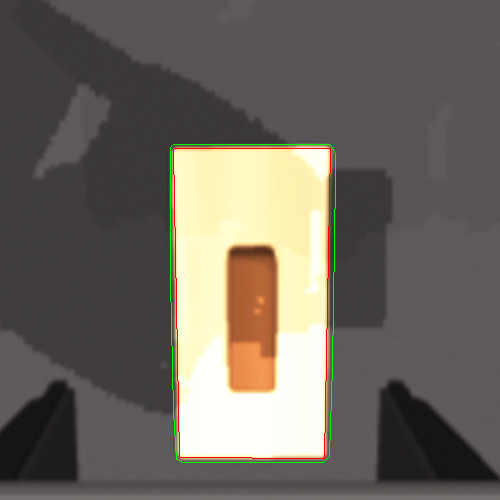

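Emit:
{"method": "apply_moves", "body": {
  "increments": [
    [[0.5,2.53,0.19],[0.2,0,-0.1],6],
    [[0.49,2.54,0.18],[0.2,-0.1,-0.1],6],
    [[0.49,2.54,0.17],[0.2,-0.1,-0.1],6],
    [[0.45,2.5,0.1],[0.2,0,-0.1],6],
    [[0,0,0],[0,0,0],6]
  ]
}}

```text
t: 45.5
eef_pos: [470.6, -260.9, 108.5]
tcp_rot: [-1.57, -0.001, -1.601]
ft_force: [-0.4, 0.0, 0.5]
opening: 0.631
```

```bash
python3 - <<'E'
from h import *
st()
plan([(471.4,-260.3,45,-1.6,6)],step=14)
E
```

```text
t45.50 [ 470.6 -260.9  108.5] J-1.72 tilt [-0.04 -0.    0.07] F [-0.4  0.   0.5] op60.0
[[[-0.01,1.27,0.02],[0,0,0],6],[[-0.01,1.27,0.02],[0,0,0],6],[[-0.01,1.27,0.02],[0,0,0],6],[[-0.01,1.27,0.02],[0,0,0],6],[[-0.01,1.27,0.02],[0,0,0],6]]
```

Emit:
{"method": "apply_moves", "body": {
  "increments": [
    [[-0.01,1.4,0.02],[0,0,0],6],
    [[-0.01,1.4,0.02],[0,0,0],6],
    [[-0.01,1.4,0.02],[0,0,0],6],
    [[-0.01,1.4,0.02],[0,0,0],6],
    [[-0.01,1.2,0.02],[0,0,0],6]
  ]
}}

```text
t: 46.12
eef_pos: [472.8, -260.8, 38.6]
tcp_rot: [-1.567, -0.003, -1.6]
ft_force: [-0.2, -0.7, 0.4]
opening: 0.629
```

Emit:
{"method": "apply_moves", "body": {
  "increments": [
    [[0,0,0],[0,0,0],6],
    [[0,0,0],[0,0,0],6],
    [[0,0,0],[0,0,0],6],
    [[0,0,0],[0,0,0],6],
    [[0,0,0],[0,0,0],6]
  ]
}}

```text
t: 46.75
eef_pos: [473.0, -260.9, 38.6]
tcp_rot: [-1.567, -0.003, -1.6]
ft_force: [-0.4, -0.3, 0.2]
opening: 0.628
```

```bash
python3 - <<'E'
from h import *
st()
plan([(471.4,-260.3,11,-1.6,6)],step=7)
E
```

```text
t46.75 [ 473.  -260.9   38.6] J-1.69 tilt [-0.23 -0.    0.2 ] F [-0.4 -0.3  0.2] op59.7
[[[-0.02,0.69,-0.04],[-0.1,0,0],6],[[-0.02,0.69,-0.04],[-0.1,0,0],6],[[-0.02,0.69,-0.04],[-0.1,0,0],6],[[-0.02,0.69,-0.04],[-0.1,0,0],6],[[0,0,0],[0,0,0],6]]
```

Emit:
{"method": "apply_moves", "body": {
  "increments": [
    [[-0.02,0.69,-0.04],[-0.1,0,0.1],6],
    [[-0.02,0.69,-0.04],[-0.1,0,0.1],6],
    [[-0.02,0.69,-0.04],[0,0,0],6],
    [[0,0.5,-0.04],[0,0,0],6],
    [[0,0,0],[0,0,0],6]
  ]
}}

```text
t: 47.38
eef_pos: [471.1, -260.2, 10.6]
tcp_rot: [-1.571, 0.001, -1.6]
ft_force: [1.2, 0.1, 0.6]
opening: 0.63
```

```bash
python3 - <<'E'
from h import *
st()
E
```

```text
t47.38 [ 471.1 -260.2   10.6] J-1.70 tilt [ 0.02 -0.   -0.04] F [1.2 0.1 0.6] op59.9
```

Emit:
{"method": "apply_moves", "body": {
  "increments": [
    [[0,0,0],[0,0,0],4],
    [[0,0,0],[0,0,0],3],
    [[0,0,0],[0,0,0],2.5],
    [[0,0,0],[0,0,0],2.2],
    [[0,0,0],[0,0,0],2]
  ]
}}

```text
t: 48.0
eef_pos: [471.4, -260.4, 11.2]
tcp_rot: [-1.57, 0.0, -1.6]
ft_force: [0.0, -0.2, -0.1]
opening: 0.219
```

Emit:
{"method": "apply_moves", "body": {
  "increments": [
    [[0,0,0],[0,0,0],0],
    [[0,0,0],[0,0,0],0],
    [[0,0,0],[0,0,0],0],
    [[0,0,0],[0,0,0],0],
    [[0,0,0],[0,0,0],0]
  ]
}}

```text
t: 48.62
eef_pos: [471.4, -260.3, 11.2]
tcp_rot: [-1.57, 0.0, -1.6]
ft_force: [-0.4, 0.2, 0.7]
opening: 0.209
```

```bash
python3 - <<'E'
from h import *
st()
E
```

```text
t48.62 [ 471.4 -260.3   11.2] J-1.70 tilt [-0.03  0.   -0.01] F [-0.4  0.2  0.7] op19.9
```

Emit:
{"method": "apply_moves", "body": {
  "increments": [
    [[0,-0.5,0],[0,0,0],0],
    [[0,-1,0],[0,0,0],0],
    [[0,-2,0],[0,0,0],0],
    [[0,-3,0],[0,0,0],0],
    [[0,-3,0],[0,0,0],0]
  ]
}}

```text
t: 49.25
eef_pos: [470.4, -259.7, 109.0]
tcp_rot: [-1.574, 0.002, -1.6]
ft_force: [0.2, 0.8, -1.0]
opening: 0.212
```

```bash
python3 - <<'E'
from h import *
st()
plan([(465,-230,200,-5,0),(444.2,27,210,-14.4,0)],step=40)
E
```

```text
t49.25 [ 470.4 -259.7  109. ] J-1.70 tilt [ 0.16 -0.   -0.13] F [ 0.2  0.8 -1. ] op20.1
[[[-0.99,-3.03,-0.22],[0.1,1.1,0],0],[[-0.98,-3.03,-0.23],[0.1,1.1,0],0],[[-0.98,-3.03,-0.25],[0.1,1.1,0],0],[[-3.63,-0.14,-0.62],[0,1.3,0],0],[[-3.62,-0.14,-0.7],[0,1.3,0],0]]
[[[-3.6,-0.14,-0.79],[0,1.3,0],0],[[-3.58,-0.14,-0.87],[0,1.3,0],0],[[-3.56,-0.14,-0.95],[0,1.3,0],0],[[-3.53,-0.14,-1.04],[0,1.3,0],0],[[-3.51,-0.14,-1.12],[0,1.3,0],0]]
```

Emit:
{"method": "apply_moves", "body": {
  "increments": [
    [[-0.99,-3.03,-0.22],[0.1,1.1,0],0],
    [[-0.98,-3.03,-0.23],[0.1,1.1,0],0],
    [[-0.98,-3.03,-0.25],[0.1,1.1,0],0],
    [[-3.63,-0.14,-0.62],[0,1.3,0],0],
    [[-3.62,-0.14,-0.7],[0,1.3,0],0]
  ]
}}

```text
t: 49.88
eef_pos: [458.6, -155.6, 211.5]
tcp_rot: [-1.562, -0.0, -1.71]
ft_force: [1.0, 0.1, -0.9]
opening: 0.208
```

Emit:
{"method": "apply_moves", "body": {
  "increments": [
    [[-3.6,-0.14,-0.79],[0,1.3,0],0],
    [[-1,0,0],[0,1.3,0],0],
    [[0,0,0],[0,0,0],0],
    [[0,0,0],[0,0,0],0],
    [[0,0,0],[0,0,0],0]
  ]
}}

```text
t: 50.5
eef_pos: [456.1, -106.2, 215.8]
tcp_rot: [-1.559, -0.001, -1.754]
ft_force: [0.4, -0.4, -1.3]
opening: 0.206
```

```bash
python3 - <<'E'
from g import *
st()
c,q=shot("w12",[444.2,27,-104.4],H=92)
plan([(444.2,27,200,-14.35,0)],step=35)
E
```

```text
t50.50 [ 456.1 -106.2  215.8] J-10.49 tilt [-0.67 -0.    0.03] F [ 0.4 -0.4 -1.3] op19.6
fit [425.5   6.  -77. ] 2.235
[[[-3.22,0.38,-0.9],[-0.2,1,0],0],[[-3.21,0.38,-0.96],[-0.2,1,0],0],[[-3.19,0.39,-1.01],[-0.2,1,0],0],[[-3.17,0.39,-1.06],[-0.2,1,0],0],[[0,0,0],[0,0,0],0]]
```

View pics/w12f.png

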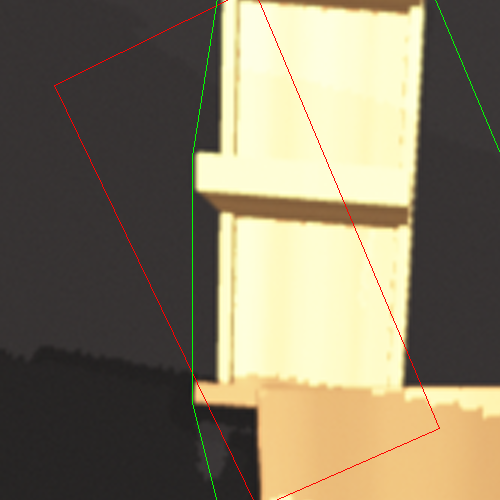

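Emit:
{"method": "apply_moves", "body": {
  "increments": [
    [[-3.22,0.38,-0.9],[-0.2,1,0],0],
    [[-3.21,0.38,-0.96],[-0.2,1,0],0],
    [[-3.19,0.39,-1.01],[-0.2,1,0],0],
    [[-2.6,0.39,-0.9],[0,0.8,0],0],
    [[0,0,0],[0,0,0],0]
  ]
}}

```text
t: 51.18
eef_pos: [445.0, 22.0, 199.2]
tcp_rot: [-1.57, -0.001, -1.826]
ft_force: [-0.1, -0.3, -1.6]
opening: 0.207
```

Emit:
{"method": "apply_moves", "body": {
  "increments": [
    [[0,0,0],[0,0,0],0],
    [[0,0,0],[0,0,0],0],
    [[0,0,0],[0,0,0],0],
    [[0,0,0],[0,0,0],0],
    [[0,0,0],[0,0,0],0]
  ]
}}

```text
t: 51.8
eef_pos: [445.6, 19.4, 199.4]
tcp_rot: [-1.57, -0.001, -1.829]
ft_force: [-0.2, -0.1, -2.5]
opening: 0.209
```

```bash
python3 - <<'E'
from h import *
st()
plan([(444.2,27,130,-14.35,0)],step=17)
E
```

```text
t51.80 [445.6  19.4 199.4] J-14.78 tilt [-0.06 -0.    0.04] F [-0.2 -0.1 -2.5] op19.9
[[[-0.14,1.39,-0.07],[0,-0.1,0],0],[[-0.14,1.39,-0.07],[0,-0.1,0],0],[[-0.14,1.39,-0.07],[0,-0.1,0],0],[[-0.14,1.39,-0.07],[0,-0.1,0],0],[[-0.14,1.39,-0.07],[0,-0.1,0],0]]
```

Emit:
{"method": "apply_moves", "body": {
  "increments": [
    [[-0.14,1.39,-0.07],[0,-0.1,0],0],
    [[-0.14,1.39,-0.07],[0,-0.1,0],0],
    [[-0.14,1.39,-0.07],[0,-0.1,0],0],
    [[-0.14,1.39,-0.07],[0,-0.1,0],0],
    [[-0.14,1.2,-0.07],[0,-0.1,0],0]
  ]
}}

```text
t: 52.42
eef_pos: [445.0, 26.8, 130.8]
tcp_rot: [-1.567, -0.0, -1.82]
ft_force: [0.2, 0.3, -1.5]
opening: 0.21
```

Emit:
{"method": "apply_moves", "body": {
  "increments": [
    [[0,0,0],[0,0,0],0],
    [[0,0,0],[0,0,0],0],
    [[0,0,0],[0,0,0],0],
    [[0,0,0],[0,0,0],0],
    [[0,0,0],[0,0,0],0]
  ]
}}

```text
t: 53.05
eef_pos: [445.3, 26.7, 131.3]
tcp_rot: [-1.566, -0.0, -1.82]
ft_force: [-0.3, 0.3, -1.7]
opening: 0.209
```

```bash
python3 - <<'E'
from h import *
st()
plan([(444.2,27,112,-14.35,0)],step=5)
E
```

```text
t53.05 [445.3  26.7 131.3] J-14.27 tilt [-0.28 -0.    0.01] F [-0.3  0.3 -1.7] op19.9
[[[0,0.48,-0.03],[-0.1,0,0],0],[[0,0.48,-0.03],[-0.1,0,0],0],[[0,0.48,-0.03],[-0.1,0,0],0],[[0,0.48,-0.03],[-0.1,0,0],0],[[0,0,0],[0,0,0],0]]
```

Emit:
{"method": "apply_moves", "body": {
  "increments": [
    [[0,0.48,-0.03],[-0.1,0,0],0],
    [[0,0.48,-0.03],[-0.1,0,0],0],
    [[0,0.48,-0.03],[-0.1,0,0],0],
    [[0,0.48,-0.03],[0,0,0],0],
    [[0,0.3,0],[0,0,0],0]
  ]
}}

```text
t: 53.68
eef_pos: [444.1, 27.0, 107.5]
tcp_rot: [-1.572, -0.0, -1.82]
ft_force: [0.7, 0.7, -1.3]
opening: 0.21
```

Emit:
{"method": "apply_moves", "body": {
  "increments": [
    [[0,0,0],[0,0,0],0],
    [[0,0,0],[0,0,0],0],
    [[0,0,0],[0,0,0],0],
    [[0,0,0],[0,0,0],0],
    [[0,0,0],[0,0,0],0]
  ]
}}

```text
t: 54.3
eef_pos: [444.2, 27.0, 107.6]
tcp_rot: [-1.571, -0.0, -1.82]
ft_force: [-0.2, -0.7, -1.3]
opening: 0.208
```

```bash
python3 - <<'E'
from h import *
st()
plan([(444.2,27,104.2,-14.35,0)],step=2.5)
E
```

```text
t54.30 [444.2  27.  107.6] J-14.28 tilt [0.03 0.   0.01] F [-0.2 -0.7 -1.3] op19.8
[[[0,0.17,0],[0,0,0],0],[[0,0.17,0],[0,0,0],0],[[0,0,0],[0,0,0],0],[[0,0,0],[0,0,0],0],[[0,0,0],[0,0,0],0]]
```

Emit:
{"method": "apply_moves", "body": {
  "increments": [
    [[0,0.17,0],[0,0,0],0],
    [[0,0.17,0],[0,0,0],0],
    [[0,0.08,0],[0,0,0],0],
    [[0,0,0],[0,0,0],0],
    [[0,0,0],[0,0,0],0]
  ]
}}

```text
t: 54.92
eef_pos: [444.2, 27.0, 103.2]
tcp_rot: [-1.571, -0.0, -1.82]
ft_force: [-0.4, -0.4, -1.4]
opening: 0.21
```

```bash
python3 - <<'E'
from h import *
st()
E
```

```text
t54.92 [444.2  27.  103.2] J-14.28 tilt [0.03 0.   0.01] F [-0.4 -0.4 -1.4] op20.0
```

Emit:
{"method": "apply_moves", "body": {
  "increments": [
    [[0,0.05,0],[0,0,0],0],
    [[0,0,0],[0,0,0],0],
    [[0,0,0],[0,0,0],2.4],
    [[0,0,0],[0,0,0],3],
    [[0,0,0],[0,0,0],4]
  ]
}}

```text
t: 55.55
eef_pos: [444.4, 27.0, 103.3]
tcp_rot: [-1.57, -0.0, -1.82]
ft_force: [-0.0, 0.2, -0.3]
opening: 0.367
```

Emit:
{"method": "apply_moves", "body": {
  "increments": [
    [[0,0,0],[0,0,0],5],
    [[0,-1,0],[0,0,0],5],
    [[0,-2,0],[0,0,0],5],
    [[0,-3,0],[0,0,0],5],
    [[0,-4,0],[0,0,0],5]
  ]
}}

```text
t: 56.18
eef_pos: [443.4, 27.1, 205.7]
tcp_rot: [-1.575, -0.001, -1.82]
ft_force: [0.4, -0.4, 0.1]
opening: 0.523
```

Emit:
{"method": "apply_moves", "body": {
  "increments": [
    [[0,-4,0],[0,0,0],7],
    [[0,-3,0],[0,0,0],7],
    [[0,-1,0],[0,0,0],7],
    [[0,0,0],[0,0,0],7],
    [[0,0,0],[0,0,0],7]
  ]
}}

```text
t: 56.8
eef_pos: [442.9, 27.1, 291.3]
tcp_rot: [-1.571, -0.0, -1.82]
ft_force: [-0.2, -0.0, 0.6]
opening: 0.738
```

```bash
python3 - <<'E'
from g import *
st()
c,q=shot("w13",[444.2,27,-104.4],H=6,z0=92)
for n in ["wrist","scene"]:
  c=cam(n);save(c,"fin_"+n)
  for t in ["cover_grip","bottle_mid","jar_mid","long_tray","tin_mid","cup_mid","base_tray_mid","brush_pot","tape_roll"]:
    for d in nets.mark_of(c,t)[:1]: print(n,t,round(d["confidence"],2),np.round(w(c,d["point"]),1))
a=cv2.imread("pics/fin_scene.png")[150:300,90:430]; b=cv2.imread("pics/w13f.png")
a=cv2.resize(a,(760,335)); b=cv2.resize(b,(260,260))
cv2.imwrite("pics/fin.png",np.vstack([a,np.hstack([b,np.zeros((260,500,3),np.uint8)])]))
E
```

```text
t56.80 [442.9  27.1 291.3] J-14.28 tilt [0.02 0.   0.01] F [-0.2 -0.   0.6] op70.2
fit [ 444.4   27.4 -104.1] 0.127
wrist cover_grip 0.93 [444.2  26.  119.6]
wrist bottle_mid 0.97 [642.7  13.2  45.7]
wrist jar_mid 0.58 [630.9  70.2  30. ]
wrist tin_mid 0.63 [655.6 -47.9  31.4]
wrist cup_mid 0.78 [621.8 128.4  27.3]
scene cover_grip 0.56 [449.5  28.8 116.9]
scene bottle_mid 0.95 [643.   10.2  44. ]
scene jar_mid 0.59 [658.4 -46.7  26.8]
scene long_tray 0.87 [ 6.384e+02  4.110e+01 -1.000e-01]
scene tin_mid 0.88 [652.3 -45.   26.9]
scene cup_mid 0.98 [625.7 129.3  28.1]
scene base_tray_mid 0.87 [444.6  23.4  25.9]
scene brush_pot 0.61 [628.2 339.2  -1.3]
scene tape_roll 0.61 [ 6.475e+02 -3.410e+02  4.000e-01]
```

View pics/fin.png

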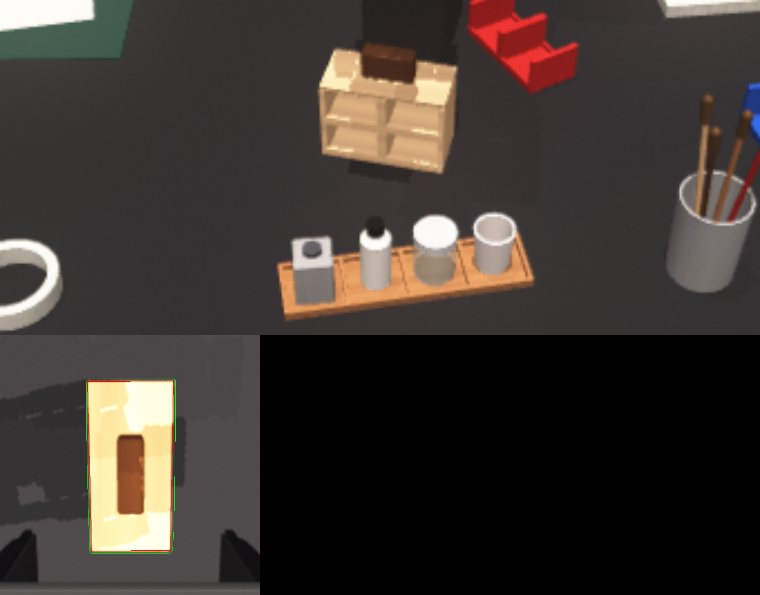

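The final view shows everything in place: tin, bottle, jar and cup in a row, the two trays stacked squarely, and the cover on top with its grip up.

```bash
python3 -c "
from h import *
print(env.job_done())"
```

```text
the job is handed in; nothing more can be done
None
```

I handed the job in at about 58 s of the 128 s allowed, with the arm about 29 cm up and clear of everything. No verdict was reported.

**What I did, in order:**
1. The bottle now stands in the long tray's place next to the tin.
2. The jar stands in the place next to the cup.
3. The emptied tray is stacked on the other small tray.
4. The cover lies on top of the stack with its grip up.

**Last checks:**
- **Stack and cover:** The cover fits at (444.4, 27.4) mm and -104.1°. The bottom tray was measured at (444.4, 27.0) mm and -104.3° before stacking, so the stack is square to within about 1 mm.
- **Paints:** The networks put the bottle and jar at upright heights, and the final picture shows both standing in their places.
- **Left alone:** The long tray, tin, cup, brush pot and tape roll read the same as at the start, within the networks' scatter of about 4 mm.
- **Forces:** The wrist force readings I saw stayed under about 3 N.

**What went wrong or disagreed:**
- My first grip on the bottle ended too high and off to one side. I opened the gripper, lowered it and gripped again, and the bottle stayed upright.
- One outline fit of the stack, taken with the cover in hand, failed because the cover merged with it in the picture. I used the earlier fits, which agreed with each other.
- In the last scene picture the network reported the jar at the tin's position. The wrist camera and the picture show the jar in its own place.

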